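Put the check weights away after the balance test

TASK

The balance check is finished: take the stack of round check weights off the balance pan one at a time, from the top down, and put each into its own black case, the one whose round recess fits it, so that it lies flat on the floor of the recess. Set each weight down rather than dropping it, and do not knock over or shift the sample jar.

Things in the scene. Friction and masses are not known exactly. Their poses are not given: they have to be found in the camera images.
- balance: grey and white bench balance, fixed. Origin at table level under the centre of its round black pan (steel rim, 128 mm across, its top 62 mm above the table), on which the weights are stacked at the start. Housing 180 mm wide, up to 54 mm high, from 155 mm along -x of the pan centre (console with display and keys, roughly towards the robot) to 80 mm along +x. z up.
- w500: largest check weight: plain flat round steel disc, 62 mm across, 24 mm thick, 500 g, dark groove round its edge, small brass plug in the middle of its top. Origin at the centre of its underside, z up. At the start it lies flat in the stack, directly on the balance pan within 20 mm of its centre.
- w200: second largest check weight: plain flat round steel disc, 50 mm across, 15 mm thick, 200 g, dark groove round its edge, small brass plug in the middle of its top. Origin at the centre of its underside, z up. At the start it lies flat in the stack, directly on the 62 mm weight within 5 mm of its centre.
- w100: second smallest check weight: plain flat round steel disc, 38 mm across, 15 mm thick, 100 g, dark groove round its edge, small brass plug in the middle of its top. Origin at the centre of its underside, z up. At the start it lies flat in the stack, directly on the 50 mm weight within 5 mm of its centre.
- w50: smallest check weight: plain flat round steel disc, 26 mm across, 15 mm thick, 50 g, dark groove round its edge, small brass plug in the middle of its top. Origin at the centre of its underside, z up. At the start it lies flat in the stack, directly on the 38 mm weight within 5 mm of its centre.
- case500: case for the 62 mm weight: square black plastic case bottom, 96 mm a side, 22 mm high, fixed, lid off. In its top one round recess, 72 mm across, 4 mm deep, grey foam-lined floor; the seated weight stands 20 mm proud of the top. Origin at the centre of the underside, on the recess axis; recess floor at z = 18 mm in this frame. Two cases stand left, two right of the balance, in any order.
- case200: case for the 50 mm weight: square black plastic case bottom, 84 mm a side, 22 mm high, fixed, lid off. In its top one round recess, 60 mm across, 4 mm deep, grey foam-lined floor; the seated weight stands 11 mm proud of the top. Origin at the centre of the underside, on the recess axis; recess floor at z = 18 mm in this frame. Two cases stand left, two right of the balance, in any order.
- case100: case for the 38 mm weight: square black plastic case bottom, 72 mm a side, 22 mm high, fixed, lid off. In its top one round recess, 48 mm across, 4 mm deep, grey foam-lined floor; the seated weight stands 11 mm proud of the top. Origin at the centre of the underside, on the recess axis; recess floor at z = 18 mm in this frame. Two cases stand left, two right of the balance, in any order.
- case50: case for the 26 mm weight: square black plastic case bottom, 60 mm a side, 22 mm high, fixed, lid off. In its top one round recess, 36 mm across, 4 mm deep, grey foam-lined floor; the seated weight stands 11 mm proud of the top. Origin at the centre of the underside, on the recess axis; recess floor at z = 18 mm in this frame. Two cases stand left, two right of the balance, in any order.
- jar: bystander: closed glass sample jar with a white cap, 72 mm across, 95 mm high, about 350 g, loose, standing beyond the balance. Origin at the centre of its underside. Also about, and no part of the job: a white wash bottle with a blue cap, a notebook, and the four plain case lids (no recess), stacked in twos at the left edge of the table.
Mind the look-alikes: they are no part of the job. What is shaped like the case500 but green is not meant.

How it is judged:
By the outcome, as a careful person would: the job done as asked, in the order asked, and still so for the second after the job is handed in, with the robot touching nothing.
It also fails if it takes over 112 s, if anything falls off the work surface, if the arm or the gripper's body presses on something with over 40 N, if the wrist force passes 120 N, or if a joint passes its speed limit or range.

ROBOT

A 6-joint arm with a two-finger parallel gripper is mounted at the origin on the work surface. World frame = base frame: x ahead of the robot, y to its left, z up, the work surface at z = 0. Lengths are in m, angles in degrees, forces in N, time in s.
With the tool pointing down it reaches from about 0.25 to 0.725 m from the base axis. Payload 9.7 kg.
Tool frame: the origin (TCP) lies at the very end of the fingers, on their centre line; the grasp point (between the pads) lies 19 mm behind it; z points along the fingers, y is the direction in which the jaws open and shut (so a half turn about z gives the same grasp; the last joint's range is limited). The gripper opens to 85 mm and grips with 20 to 120 N. Pads are 22 mm wide; open, the fingers measure 114 mm over their backs; the gripper's body (76 mm by 85 mm) begins 54 mm behind the grasp point. The pads swing forward as they close: fully open they stand 13 mm farther back than shut.
Start: joints at [-65.317, 4.979, 10.078, 95.1, 0, 90], TCP at [0.23, -0.5, 0.231] pointing down, gripper open.
Joint ranges: [-179.16, 179.16], [-48.56, 103.87], [-65.8, 70.77], [-126.05, 130.52], [-82.76, 87.17], [-180, 180]. Speed limits (degrees/s): [127.2, 127.2, 147.25, 180, 180, 180].

INTERFACE

Orientations are given as [roll, pitch, yaw] about the fixed x, y, z axes, in that order (R = Rz(yaw) Ry(pitch) Rx(roll)).
In Python, from workcell import bot gives the robot as it stands. The module is installed in compiled form; this text tells all that it offers.
- The arm moves only by the tool step_arm, never from a script. Its arguments are lists of equal length, an entry for each row: "dr": the turn, a rotation vector about the tool's x, y, z in rad, a list of three; "xyz": the shift along the tool's x, y, z in units of 40 mm (1.0 is 40 mm), a list of three; "gripper": the opening, from 0 (shut) to 1 (fully open). In form: {"dr": [[wx, wy, wz], ...], "xyz": [[x, y, z], ...], "gripper": [gripper, ...]}. A call has exactly 8 rows; each row is the pose to reach, as a shift and turn from the pose commanded when the call began, along the tool's axes at that moment; what a row does not reach only later rows make up. A row lasts 1/10 s, in which the tool goes at most 50 mm and 8.59 degrees, less where a joint would pass 70% of its speed; a pose out of reach is approached as far as the arm can. A call with a gripper value outside its range is refused whole. The fingers move at their own pace and stop on an object; "squeeze" is the grip in N (left out, the last holds). Time passes only in rows, so rows that repeat a pose let the fingers close, or fill a call up. It gives the time, the measured TCP pose, the force and the opening at its end, in the units of the state.
- bot.get_obs(): the state, without advancing time (a new reading comes with each control period).
- bot.camera(name): name is "scene" or "side" or "wrist"; returns a dict with "image" (420x560x3 uint8, red, green, blue), "camera_matrix" (3x3 intrinsics, pixels), "R" (3x3) and "t" (3): a world point X has camera coordinates R X + t. Camera axes: x right, y down, z forward; pixel columns grow to the right and rows downward; lengths in m; the calibration is good to about 2 mm. A picture is of the moment at which its call begins. There is no depth.
- bot.job_done(): hands the job in, once; it reports no verdict.
Trained networks look in a picture, given as the dict that the camera call returned (one of the last four; its "shot" number tells which), for a name from the list of things; names that differ only in an ending like _2 or _b are one class to them, and where a whole thing is asked for, a point or a joint stands for the part that bears it (a point fixed in the world has none). Each returns a list of dicts, best first, with "p" (0 to 1); they miss things now and then, are a little off and sometimes report something else, mostly with a low value. They report only what shows in the picture. A call takes as long as a camera call. They do not tell look-alikes from the thing itself.
- bot.regions_of(picture, thing): "region" (420x560 bool, what is visible of it) and "box" ([centre column, centre row, width, height] in pixels, round what is visible of it).
The state is a dict: "time": time; "q": joint angles; "qd": joint speeds; "joint_efforts": joint torques, N m; "ee_pos": TCP position; "tcp_rot": TCP orientation; "wrist_force": force on the tool from outside, world axes, zero at the start; "torque": the same for the moment, N m; "opening": finger opening in m.
Only numpy, scipy, OpenCV 4.12 (cv2) and the standard library are available. Lean on these libraries where they do the work, as an engineer would, in place of code of your own. Each camera call takes 0.05 s, during which the arm holds its last target.

## Working session

There is one attempt and no reset: what is moved stays moved. The work goes in short steps, Python scripts to look and compute and a tool call to move; the robot and the scene stay as the last step left them, time stands still between calls to the robot, and variables do not carry over. Pictures are saved under pics/ and viewed, and the job is handed in when it is done.

Besides the shell and the picture viewer there is one more tool, called by a JSON object that holds its "fn" and its "kwargs", one argument or row to a line. step_arm: Moves the arm, as the interface text tells. Its arguments: {"type":"object","properties":{"dr":{"type":"array"},"xyz":{"type":"array"},"gripper":{"type":"array"},"squeeze":{"type":"number"}},"required":["dr","xyz","gripper"]}

```bash
mkdir -p pics
cat > h.py <<'E'
import numpy as np,cv2
from workcell import bot
def save(p,n): cv2.imwrite('pics/'+n+'.png',cv2.cvtColor(p['image'],cv2.COLOR_RGB2BGR))
def pix(p,X):
    c=p['R']@np.asarray(X,float)+p['t']; u=p['camera_matrix']@c; return u[:2]/u[2]
def ray(p,uv,z):
    d=p['R'].T@np.linalg.inv(p['camera_matrix'])@np.array([uv[0],uv[1],1.]); o=-p['R'].T@p['t']
    return o+d*(z-o[2])/d[2]
E
python3 - <<'E'
from h import *
np.set_printoptions(precision=4,suppress=True)
print(bot.get_obs())
for c in ['scene','side','wrist']:
    p=bot.camera(c);save(p,c+'0');print(c,-p['R'].T@p['t'],p['R'][2],p['camera_matrix'][0,0])
    if c!='wrist':
        for n in ['balance','w500','w200','w100','w50','case500','case200','case100','case50','jar']:
            print(n,[(round(r['p'],2),np.round(r['box'],1).tolist()) for r in bot.regions_of(p,n)[:3]])
E
```

```text
{'time': 0.0, 'q': array([-65.3172,   5.0118,  10.0336,  95.0985,  -0.0009,  90.0007]), 'qd': array([-0.1052,  0.0186, -0.0105, -0.0763, -0.0931, -0.0548]), 'joint_efforts': array([ -0.004 , -52.0381,  46.4814,   0.0159,  -0.0001,   0.    ]), 'ee_pos': array([ 0.2296, -0.4995,  0.2306]), 'tcp_rot': array([-179.9232,    0.0009,   24.6821]), 'wrist_force': array([ 0.9063, -0.3582,  0.8382]), 'torque': array([0.0369, 0.0139, 0.0751]), 'opening': 0.08538973561743017}
scene [ 1.2541 -0.0459  0.6171] [-0.7961  0.0464 -0.6034] 398.1389871390154
balance [(0.64, [263.9, 232.7, 91.1, 84.8])]
w500 [(0.58, [266.9, 227.5, 35.5, 20.0]), (0.51, [267.4, 209.5, 20.3, 17.0]), (0.5, [265.9, 217.9, 25.2, 14.9])]
w200 [(0.58, [266.9, 227.5, 35.5, 20.0]), (0.51, [267.4, 209.5, 20.3, 17.0]), (0.5, [265.9, 217.9, 25.2, 14.9])]
w100 [(0.58, [266.9, 227.5, 35.5, 20.0]), (0.51, [267.4, 209.5, 20.3, 17.0]), (0.5, [265.9, 217.9, 25.2, 14.9])]
w50 [(0.58, [266.9, 227.5, 35.5, 20.0]), (0.51, [267.4, 209.5, 20.3, 17.0]), (0.5, [265.9, 217.9, 25.2, 14.9])]
case500 [(0.92, [158.7, 251.4, 37.5, 26.8]), (0.9, [175.5, 2
[... 783 characters left out ...]
.5]), (0.45, [270.7, 209.7, 18.6, 10.5])]
w50 [(0.62, [274.0, 189.4, 2.8, 6.5]), (0.45, [270.7, 209.7, 18.6, 10.5])]
case500 [(0.97, [257.6, 312.0, 41.5, 40.2]), (0.86, [346.4, 206.3, 41.8, 31.0]), (0.86, [209.4, 278.9, 48.4, 35.1])]
case200 [(0.97, [257.6, 312.0, 41.5, 40.2]), (0.86, [346.4, 206.3, 41.8, 31.0]), (0.86, [209.4, 278.9, 48.4, 35.1])]
case100 [(0.97, [257.6, 312.0, 41.5, 40.2]), (0.86, [346.4, 206.3, 41.8, 31.0]), (0.86, [209.4, 278.9, 48.4, 35.1])]
case50 [(0.97, [257.6, 312.0, 41.5, 40.2]), (0.86, [346.4, 206.3, 41.8, 31.0]), (0.86, [209.4, 278.9, 48.4, 35.1])]
jar [(0.78, [179.7, 226.7, 27.3, 42.0])]
wrist [ 0.2943 -0.4699  0.3741] [-0.251  -0.1161 -0.961 ] 329.5647040375266
```

Run:
```python
import cv2
for c in ['scene','side']:
    i=cv2.imread(f'pics/{c}0.png')[130:370,110:450];cv2.imwrite(f'pics/{c}0z.png',cv2.resize(i,(800,565),interpolation=cv2.INTER_CUBIC))
```

```text
(no output)
```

View pics/scene0z.png

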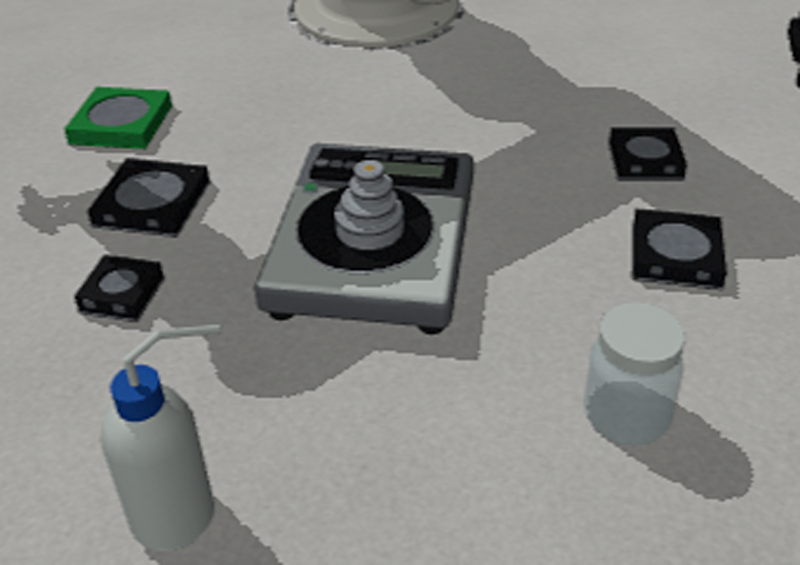

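View pics/side0z.png

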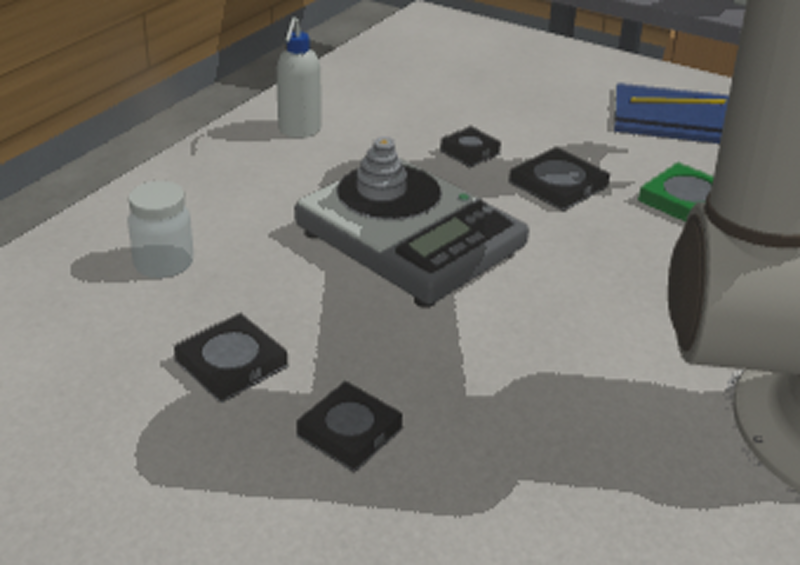

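View pics/wrist0.png

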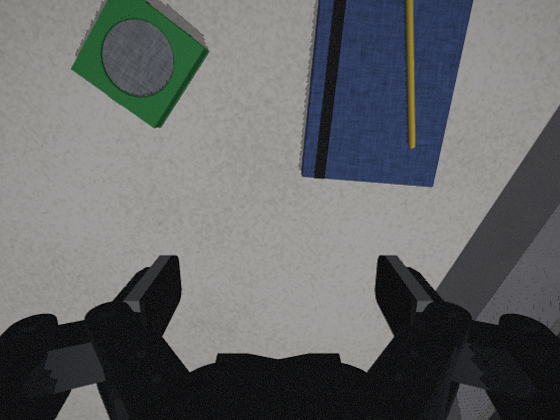

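The scene view shows the stack at about (267,215). On the right (−y) are the largest case, next to the green decoy, and the smallest case. On the left (+y) are the two middle cases, with the jar at (380,292). Next I'll fit the poses.

```bash
cat >> h.py <<'E'
from scipy.optimize import minimize
def boxpts(x,y,yaw,s,h):
    c,sn=np.cos(yaw),np.sin(yaw);a=s/2
    return np.array([[x+c*i*a-sn*j*a,y+sn*i*a+c*j*a,z] for i in(-1,1) for j in (-1,1) for z in (0,h)])
def mask(p,P,ss=4):
    uv=np.array([pix(p,q) for q in P])
    h=cv2.convexHull((uv*ss*1.0).astype(np.float32))
    m=np.zeros((420*ss,560*ss),np.uint8);cv2.fillConvexPoly(m,np.round((h+ss/2)*16).astype(np.int32),1,shift=4)
    return cv2.resize(m.astype(np.float32),(560,420),interpolation=cv2.INTER_AREA)
def fitcase(ps,regs,s,x0):
    def f(v): 
        t=0
        for p,r in zip(ps,regs):
            m=mask(p,boxpts(v[0],v[1],v[2],s,.022));t+=np.abs(m-r).sum()/r.sum()
        return t
    best=None
    for yw in np.radians([0,22,45,67]):
        r=minimize(f,[*x0,yw],method='Nelder-Mead',options=dict(initial_simplex=[[x0[0],x0[1],yw],[x0[0]+.01,x0[1],yw],[x0[0],x0[1]+.01,yw],[x0[0],x0[1],yw+.2]],maxfev=90))
        if best is None or r.fun<best.fun: best=r
    return best
E
cat > a.py <<'E'
from h import *
ps=[bot.camera('scene'),bot.camera('side')]
R=[[r for r in bot.regions_of(p,'case500') if r['p']>.2] for p in ps]
for p,rs in zip(ps,R):
    for r in rs: print(round(r['p'],2),np.round(r['box'],1),ray(p,r['box'][:2],.015).round(3),r['region'].sum())
for a in R[0]:
    for b in R[1]:
        A=ray(ps[0],a['box'][:2],.015);B=ray(ps[1],b['box'][:2],.015)
        if np.linalg.norm(A-B)<.03:
            res=[]
            for s in (.096,.084,.072,.06):
                q=fitcase(ps,[a['region'],b['region']],s,((A+B)/2)[:2]);res.append((q.fun,s,q.x))
            for t in sorted(res,key=lambda t:t[0])[:2]: print(round(t[0],3),t[1],t[2].round(4))
E
python3 a.py
```

```text
0.96 [396.9 236.2  41.8  33.2] [0.588 0.258 0.015] 1259
0.92 [172.9 212.   52.3  34. ] [ 0.442 -0.268  0.015] 1324
0.83 [160.1 252.6  37.2  27.4] [ 0.589 -0.276  0.015] 829
0.79 [159.5 179.5  46.2  24.8] [ 0.284 -0.327  0.015] 919
0.74 [383.9 194.2  34.5  21.6] [0.422 0.276 0.015] 694
0.96 [208.6 281.1  52.4  41.1] [0.574 0.266 0.015] 1104
0.92 [258.6 310.8  45.   42.9] [0.415 0.283 0.015] 1065
0.82 [346.4 207.1  40.   27.1] [ 0.435 -0.248  0.015] 692
0.63 [395.8 210.9  29.5  24. ] [ 0.296 -0.314  0.015] 472
0.6 [312.2 189.9  26.2  11.8] [ 0.577 -0.286  0.015] 263
0.109 0.084 [ 0.5799  0.262  -0.2639]
0.435 0.072 [0.5805 0.2634 1.4684]
0.119 0.096 [ 0.4395 -0.2689  1.3056]
0.376 0.084 [ 0.4416 -0.2663  1.2389]
0.222 0.06 [ 0.5823 -0.2777  1.2861]
0.769 0.072 [ 0.5805 -0.2776  1.632 ]
0.596 0.084 [ 0.2862 -0.3274 -0.238 ]
0.641 0.072 [ 0.2935 -0.3227  1.3294]
0.077 0.072 [0.4189 0.2778 1.4597]
0.506 0.06 [0.4203 0.279  1.6095]
```

Run:
```python
from h import *
ps=[bot.camera('scene'),bot.camera('side')]
print('scene w50', ray(ps[0],(110+370*.425,130+168*.425),.131).round(4))
print('side  w50', ray(ps[1],(110+383*.425,130+142*.425),.131).round(4))
for p in ps:
    r=bot.regions_of(p,'jar')[0];v,u=np.nonzero(r['region']);print('jar',r['box'].__repr__(),ray(p,(r['box'][0],v.max()),0).round(3),ray(p,(r['box'][0],v.min()),.095).round(3), ray(p,(u.max(),r['box'][1]),.05).round(3))
    for s in [b for b in bot.regions_of(p,'w50') if b['p']>.15]: print(s['p'],np.round(s['box'],1))
```

```text
scene w50 [ 0.582  -0.0326  0.131 ]
side  w50 [ 0.5773 -0.031   0.131 ]
jar [380.1, 289.4, 42.1, 56.9] [0.796 0.163 0.   ] [0.734 0.168 0.095] [0.773 0.2   0.05 ]
0.68 [267.2 209.8  21.5  13.5]
0.66 [267.4 225.4  31.3  22.3]
0.51 [264.7 218.8  22.6  14.3]
0.4 [266.9 202.8  10.   10.9]
jar [176.8, 226.9, 25.8, 44.5] [0.749 0.19  0.   ] [0.78  0.143 0.095] [0.73  0.148 0.05 ]
0.59 [269.9 207.3  22.3   9.2]
0.48 [272.8 202.9  19.3   9.1]
0.41 [275.4 190.4   9.9   6.9]
```

{"fn": "step_arm", "kwargs": {
  "dr": [
    [0,0,0.054],
    [0,0,0.108],
    [0,0,0.162],
    [0,0,0.216],
    [0,0,0.27],
    [0,0,0.324],
    [0,0,0.378],
    [0,0,0.4308]
  ],
  "xyz": [
    [0.9,-0.5,-0.1],
    [1.8,-1.0,-0.2],
    [2.7,-1.5,-0.3],
    [3.6,-2.0,-0.4],
    [4.5,-2.5,-0.5],
    [5.4,-3.0,-0.6],
    [6.3,-3.5,-0.7],
    [7.2,-4.0,-0.75]
  ],
  "gripper": [1,1,1,1,1,1,1,1]
}}

```text
time: 2.45
ee_pos: [0.4253, -0.2326, 0.2618]
tcp_rot: [180.0, -0.0, -0.1]
wrist_force: [0.3, -1.0, -0.4]
opening: 0.0853
```

{"fn": "step_arm", "kwargs": {
  "dr": [
    [0,0,0],
    [0,0,0],
    [0,0,0],
    [0,0,0],
    [0,0,0],
    [0,0,0],
    [0,0,0],
    [0,0,0]
  ],
  "xyz": [
    [0.64,-0.84,0],
    [1.28,-1.68,0],
    [1.92,-2.53,0],
    [2.56,-3.37,0],
    [3.2,-4.21,0],
    [3.85,-5.06,0],
    [3.85,-5.06,0],
    [3.85,-5.06,0]
  ],
  "gripper": [1,1,1,1,1,1,1,1]
}}

```text
time: 3.25
ee_pos: [0.5787, -0.0309, 0.2607]
tcp_rot: [180.0, 0.1, 0.1]
wrist_force: [-1.2, -1.0, 0.2]
opening: 0.0854
```

```bash
cat > s.py <<'E'
from h import *
import sys
p=bot.camera('wrist');save(p,sys.argv[1])
o=bot.get_obs();print(o['ee_pos'].round(4),o['tcp_rot'].round(2),o['time'],'cam',(-p['R'].T@p['t']).round(4))
for s in [b for b in bot.regions_of(p,'w50') if b['p']>.2]:
    print(round(s['p'],2),np.round(s['box'],1))
import pickle;pickle.dump(p,open('last.pkl','wb'))
E
python3 s.py w1
```

```text
[ 0.5784 -0.0318  0.2611] [1.7999e+02 3.0000e-02 3.0000e-02] 3.3 cam [ 0.65   -0.0303  0.4035]
0.98 [282.3 170.   66.   59.8]
0.93 [281.8 175.8  55.   50.9]
0.84 [279.4 179.2  40.1  37.6]
0.64 [280.4 189.6  33.8  30.7]
```

View pics/w1.png

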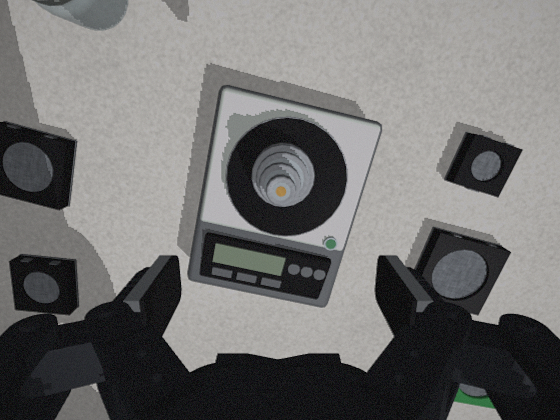

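```bash
cat >> h.py <<'E'
D={'w50':(.026,.116,.131),'w100':(.038,.101,.116),'w200':(.050,.086,.101),'w500':(.062,.062,.086)}
TH=np.linspace(0,2*np.pi,48,endpoint=False)
def cyl(x,y,d,z0,z1): return np.array([[x+d/2*np.cos(t),y+d/2*np.sin(t),z] for t in TH for z in (z0,z1)])
def fitdisc(p,reg,x0,d,z0,z1,over=None):
    def f(v):
        m=mask(p,cyl(v[0],v[1],d,z0,z1))
        if over is not None: m=m*(1-over)
        return np.abs(m-reg).sum()/reg.sum()
    r=minimize(f,x0,method='Nelder-Mead',options=dict(initial_simplex=[x0,[x0[0]+.006,x0[1]],[x0[0],x0[1]+.006]],maxfev=60))
    return r.x,r.fun
def fitstack(p,names,x0):
    rs=[b for b in bot.regions_of(p,'w50') if b['p']>.2]
    over=np.zeros((420,560),np.float32)
    for n in names:
        d=D[n];pr=pix(p,[x0[0],x0[1],d[2]])
        best=None
        for r in rs:
            x,e=fitdisc(p,r['region'].astype(float),x0,*d,over=over)
            if best is None or e<best[1]: best=(x,e,r['box'])
        x,e,b=best;print(n,x.round(4),round(e,3),np.round(b,1));
        over=np.maximum(over,mask(p,cyl(*x,*d)))
CASES={'case200':(.5799,.262),'case500':(.4395,-.2689),'case50':(.5823,-.2777),'case100':(.4189,.2778)}
SZ={'case200':.084,'case500':.096,'case50':.06,'case100':.072}
E
python3 - <<'E'
from h import *
p=bot.camera('wrist')
print('brass',ray(p,(280.5,191),.131))
fitstack(p,['w50','w100','w200','w500'],[.579,-.032])
for r in bot.regions_of(p,'case500'):
    if r['p']<.2: continue
    b=np.array(r['box']);g=ray(p,b[:2],.015);res=[]
    for n,c in CASES.items():
        if np.linalg.norm(g[:2]-c)<.05:
            q=fitcase([p],[r['region']],SZ[n],g[:2]);print(n,b.round(1),round(r['p'],2),round(q.fun,3),q.x.round(4))
E
```

```text
brass [ 0.57976197 -0.03425326  0.131     ]
w50 [ 0.5801 -0.0326] 0.139 [277.9 190.4  30.8  32.9]
w100 [ 0.5818 -0.0315] 0.172 [278.5 180.5  39.8  37.4]
w200 [ 0.5843 -0.0342] 0.127 [279.8 177.3  53.   53.8]
w500 [ 0.5838 -0.035 ] 0.214 [282.  174.2  69.6  63.5]
case200 [ 36.7 165.9  73.4  91.8] 0.96 0.02 [0.5803 0.2647 1.2911]
case100 [ 44.1 284.7  73.1  59.6] 0.93 0.022 [ 0.4208  0.2802 -0.1138]
case50 [482.7 161.9  82.8  60.5] 0.87 0.033 [ 0.5831 -0.2745 -0.2884]
case500 [462.8 269.1  96.1  90.6] 0.76 0.157 [ 0.4422 -0.2658  1.3039]
```

{"fn": "step_arm", "kwargs": {
  "dr": [
    [0,0,0],
    [0,0,0],
    [0,0,0],
    [0,0,0],
    [0,0,0],
    [0,0,0],
    [0,0,0],
    [0,0,0]
  ],
  "xyz": [
    [0.02,0.04,0.5],
    [0.03,0.04,1.0],
    [0.03,0.04,1.5],
    [0.03,0.04,2.0],
    [0.03,0.04,2.5],
    [0.03,0.04,2.5],
    [0.03,0.04,2.5],
    [0.03,0.04,2.5]
  ],
  "gripper": [1,1,1,1,1,1,1,1]
}}

```text
time: 4.3
ee_pos: [0.5801, -0.0337, 0.1629]
tcp_rot: [180.0, -0.1, -0.0]
wrist_force: [-0.0, -0.6, 0.7]
opening: 0.0855
```

```bash
python3 s.py w2
python3 - <<'E'
from h import *
import pickle
p=bot.camera('wrist')
fitstack(p,['w50','w100','w200','w500'],[.580,-.033])
E
```

```text
[ 0.5802 -0.0336  0.1628] [ 1.7999e+02 -1.2000e-01 -2.0000e-02] 4.35 cam [ 0.6509 -0.0332  0.3059]
0.96 [276.6 233.   49.6  47. ]
0.8 [280.8 206.9  75.2  65.7]
0.77 [276.2 216.8  57.4  54.4]
0.59 [280.4 197.8  92.9  79.7]
w50 [ 0.5805 -0.0324] 0.071 [276.9 231.4  50.   48.1]
w100 [ 0.5813 -0.0319] 0.158 [277.2 214.   58.2  49. ]
w200 [ 0.5836 -0.0342] 0.105 [280.7 207.3  79.   65.6]
w500 [ 0.5832 -0.0349] 0.136 [281.4 200.6  91.1  81.9]
```

View pics/w2.png

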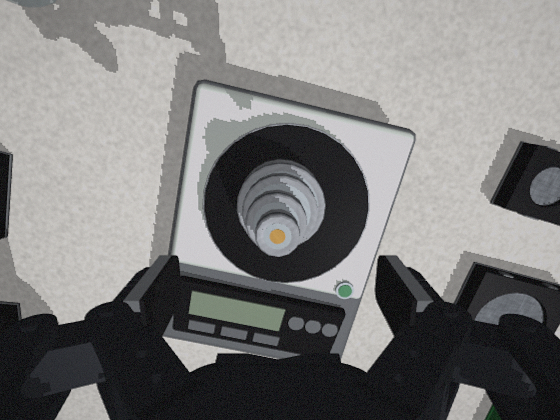

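{"fn": "step_arm", "kwargs": {
  "dr": [
    [0,0,0],
    [0,0,0],
    [0,0,0],
    [0,0,0],
    [0,0,0],
    [0,0,0],
    [0,0,0],
    [0,0,0]
  ],
  "xyz": [
    [0.0,0,0.3],
    [0.01,0,0.6],
    [0.01,0,0.9],
    [0.01,0,0.98],
    [0.01,0,0.98],
    [0.01,0,0.98],
    [0.01,0,0.98],
    [0.01,0,0.98]
  ],
  "gripper": [0.8,0.6,0.55,0.5,0.5,0.5,0.5,0.5],
  "squeeze": 40
}}

```text
time: 5.3
ee_pos: [0.5804, -0.0333, 0.1226]
tcp_rot: [180.0, -0.0, 0.0]
wrist_force: [1.5, 0.4, -0.9]
opening: 0.0429
```

```bash
python3 s.py w3
python3 - <<'E'
from h import *
p=bot.camera('side');cv2.imwrite('pics/s3.png',cv2.resize(cv2.cvtColor(p['image'],4)[150:250,210:340],(780,600),interpolation=cv2.INTER_CUBIC))
o=bot.get_obs();print(o['opening'])
E
```

```text
[ 0.5804 -0.0333  0.1225] [ 1.8e+02 -4.0e-02 -0.0e+00] 5.35 cam [ 0.6513 -0.0328  0.2655]
0.94 [275.9 242.   76.4  65. ]
0.93 [277.5 263.   57.6  59.3]
0.74 [279.7 227.9  92.   78.4]
0.56 [282.6 212.6 111.5  91.6]
0.04253118488709098
```

View pics/w3.png

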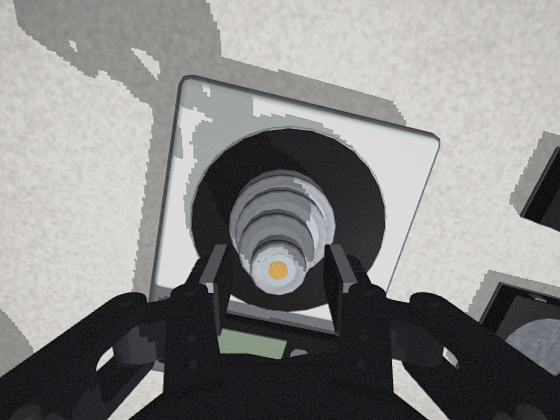

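View pics/s3.png

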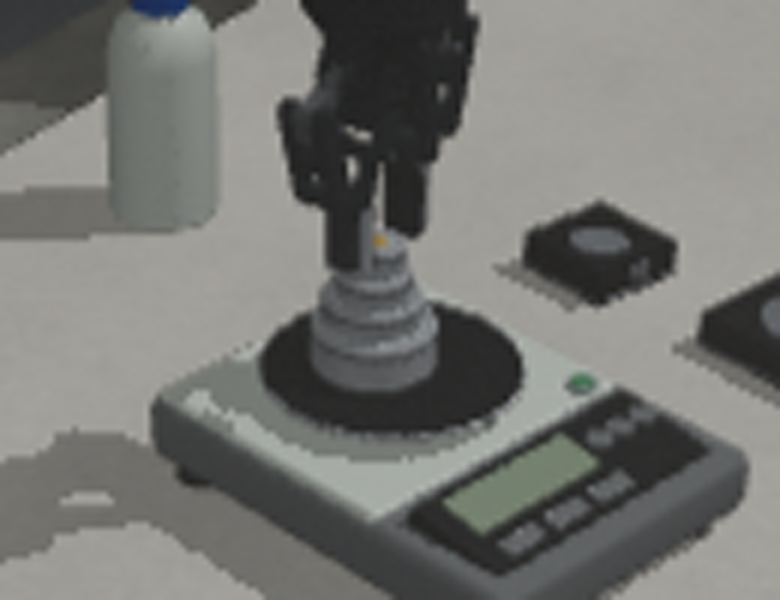

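{"fn": "step_arm", "kwargs": {
  "dr": [
    [0,0,0],
    [0,0,0],
    [0,0,0],
    [0,0,0],
    [0,0,0],
    [0,0,0],
    [0,0,0],
    [0,0,0]
  ],
  "xyz": [
    [0,0,0],
    [0,0,0],
    [0,0,0],
    [0,0,0],
    [0,0,0],
    [0,0,0],
    [0,0,0],
    [0,0,0]
  ],
  "gripper": [0.4,0.35,0.3,0.25,0.2,0.2,0.2,0.2],
  "squeeze": 40
}}

```text
time: 6.25
ee_pos: [0.5803, -0.0333, 0.1223]
tcp_rot: [-180.0, -0.0, 0.0]
wrist_force: [-0.9, 0.5, 4.0]
opening: 0.0236
```

{"fn": "step_arm", "kwargs": {
  "dr": [
    [0,0,0],
    [0,0,0],
    [0,0,0],
    [0,0,0],
    [0,0,0],
    [0,0,0],
    [0,0,0],
    [0,0,0]
  ],
  "xyz": [
    [0,0,-0.05],
    [0,0,-0.1],
    [0,0,-0.2],
    [0,0,-0.4],
    [0,0,-0.7],
    [0,0,-1.0],
    [0,0,-1.0],
    [0,0,-1.0]
  ],
  "gripper": [0.2,0.2,0.2,0.2,0.2,0.2,0.2,0.2]
}}

```text
time: 7.05
ee_pos: [0.5805, -0.0333, 0.1626]
tcp_rot: [180.0, -0.1, -0.0]
wrist_force: [-0.5, -0.3, -0.7]
opening: 0.0237
```

```bash
python3 s.py w4
python3 - <<'E'
from h import *
p=bot.camera('side');cv2.imwrite('pics/s4.png',cv2.resize(cv2.cvtColor(p['image'],4)[130:230,210:340],(780,600),interpolation=cv2.INTER_CUBIC))
o=bot.get_obs();print(o['opening'])
E
```

```text
[ 0.5802 -0.0333  0.162 ] [-180.   -0.   -0.] 7.1 cam [ 0.6514 -0.0328  0.3055]
0.95 [278.6 264.5  53.8  60.7]
0.83 [278.6 206.8  80.7  68. ]
0.8 [281.1 200.4  95.5  83. ]
0.023873587507652946
```

View pics/w4.png

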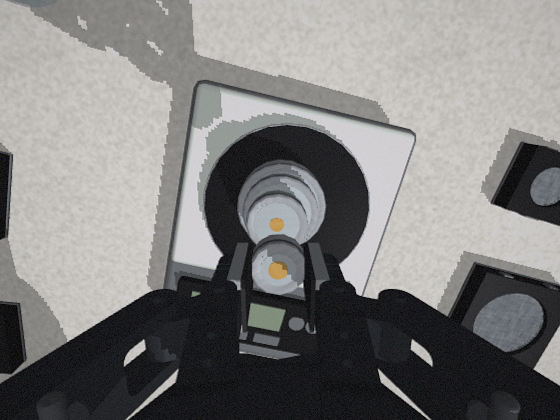

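View pics/s4.png

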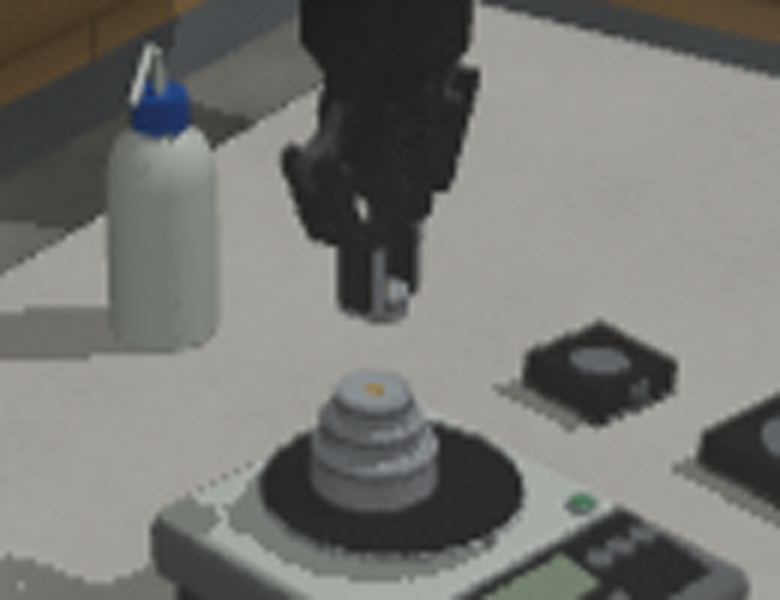

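{"fn": "step_arm", "kwargs": {
  "dr": [
    [0,0,0],
    [0,0,0],
    [0,0,0],
    [0,0,0],
    [0,0,0],
    [0,0,0],
    [0,0,0],
    [0,0,0]
  ],
  "xyz": [
    [0,0.7,0],
    [0.01,1.6,0],
    [0.02,2.6,0],
    [0.03,3.6,0],
    [0.04,4.6,0.4],
    [0.055,5.5,0.9],
    [0.055,6.07,1.3],
    [0.055,6.07,1.5]
  ],
  "gripper": [0.2,0.2,0.2,0.2,0.2,0.2,0.2,0.2]
}}

```text
time: 8.0
ee_pos: [0.581, -0.2785, 0.0992]
tcp_rot: [-179.9, 0.2, -0.2]
wrist_force: [-0.0, 0.3, -0.7]
opening: 0.0235
```

{"fn": "step_arm", "kwargs": {
  "dr": [
    [0,0,0],
    [0,0,0],
    [0,0,0],
    [0,0,0],
    [0,0,0],
    [0,0,0],
    [0,0,0],
    [0,0,0]
  ],
  "xyz": [
    [0,0,0.2],
    [0,0,0.5],
    [0,0,0.7],
    [0,0,0.7],
    [0,0,0.7],
    [0,0,0.7],
    [0,0,0.7],
    [0,0,0.7]
  ],
  "gripper": [0.2,0.2,0.2,0.2,0.2,0.2,0.2,0.2]
}}

```text
time: 8.8
ee_pos: [0.5825, -0.2762, 0.0745]
tcp_rot: [180.0, -0.0, -0.0]
wrist_force: [0.4, -0.2, 0.0]
opening: 0.0239
```

```bash
python3 s.py w5
python3 - <<'E'
from h import *
a=bot.camera('scene');p=bot.camera('side')
A=cv2.resize(cv2.cvtColor(a['image'],4)[200:290,110:230],(400,300),interpolation=3)
B=cv2.resize(cv2.cvtColor(p['image'],4)[140:230,250:370],(400,300),interpolation=3)
cv2.imwrite('pics/s5.png',np.hstack([A,B]))
E
```

```text
[ 0.5825 -0.2762  0.0744] [ 1.7999e+02 -3.0000e-02 -0.0000e+00] 8.85 cam [ 0.6535 -0.2756  0.2174]
0.91 [278.8 263.4  56.6  60.8]
```

View pics/w5.png

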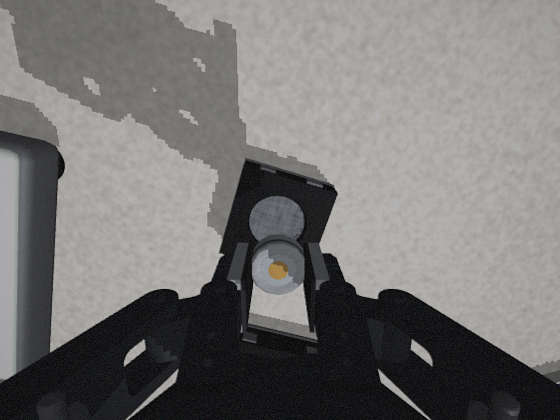

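View pics/s5.png

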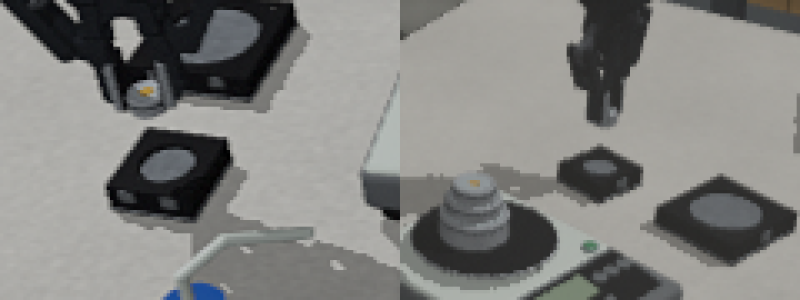

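Run:
```python
from h import *
p=bot.camera('wrist')
for uv in [(249,222),(304.5,222),(277,195)]: print(ray(p,uv,.020).round(4))
print('wt',ray(p,(278.5,269),.0744-.0063+.015).round(4))
r=[r for r in bot.regions_of(p,'w50')][0]
print(fitdisc(p,r['region'],[.5825,-.276],.026,.068,.083))
```

```text
[ 0.5831 -0.2575  0.02  ]
[ 0.5831 -0.2927  0.02  ]
[ 0.6008 -0.2753  0.02  ]
wt [ 0.5832 -0.2761  0.0831]Traceback (most recent call last):
  File "<stdin>", line 5, in <module>
IndexError: list index out of range
```

{"fn": "step_arm", "kwargs": {
  "dr": [
    [0,0,0],
    [0,0,0],
    [0,0,0],
    [0,0,0],
    [0,0,0],
    [0,0,0],
    [0,0,0],
    [0,0,0]
  ],
  "xyz": [
    [0,-0.02,0.2],
    [0,-0.02,0.5],
    [0,-0.02,0.8],
    [0,-0.02,1.0],
    [0,-0.02,1.1],
    [0,-0.02,1.15],
    [0,-0.02,1.2],
    [0,-0.02,1.2]
  ],
  "gripper": [0.2,0.2,0.2,0.2,0.2,0.2,0.2,0.2]
}}

```text
time: 9.9
ee_pos: [0.5825, -0.2754, 0.0262]
tcp_rot: [180.0, -0.0, -0.0]
wrist_force: [0.0, -0.2, -0.3]
opening: 0.0238
```

{"fn": "step_arm", "kwargs": {
  "dr": [
    [0,0,0],
    [0,0,0],
    [0,0,0],
    [0,0,0],
    [0,0,0],
    [0,0,0],
    [0,0,0],
    [0,0,0]
  ],
  "xyz": [
    [0,0,0.01],
    [0,0,0.02],
    [0,0,0.03],
    [0,0,0.035],
    [0,0,0.035],
    [0,0,0.035],
    [0,0,0.035],
    [0,0,0.035]
  ],
  "gripper": [0.2,0.2,0.2,0.2,0.2,0.2,0.2,0.2]
}}

```text
time: 10.7
ee_pos: [0.5824, -0.2753, 0.0247]
tcp_rot: [-180.0, -0.0, -0.0]
wrist_force: [0.7, 0.3, -0.5]
opening: 0.0237
```

{"fn": "step_arm", "kwargs": {
  "dr": [
    [0,0,0],
    [0,0,0],
    [0,0,0],
    [0,0,0],
    [0,0,0],
    [0,0,0],
    [0,0,0],
    [0,0,0]
  ],
  "xyz": [
    [0,0,0.01],
    [0,0,0.015],
    [0,0,0.02],
    [0,0,0.02],
    [0,0,0.02],
    [0,0,0.02],
    [0,0,0.02],
    [0,0,0.02]
  ],
  "gripper": [0.2,0.2,0.2,0.2,0.2,0.2,0.2,0.2]
}}

```text
time: 11.5
ee_pos: [0.5824, -0.2753, 0.0243]
tcp_rot: [180.0, -0.0, -0.0]
wrist_force: [-2.1, 1.5, 5.0]
opening: 0.0237
```

Contact (5 N), so I'll release.

{"fn": "step_arm", "kwargs": {
  "dr": [
    [0,0,0],
    [0,0,0],
    [0,0,0],
    [0,0,0],
    [0,0,0],
    [0,0,0],
    [0,0,0],
    [0,0,0]
  ],
  "xyz": [
    [0,0,0],
    [0,0,0],
    [0,0,0],
    [0,0,0],
    [0,0,0],
    [0,0,0],
    [0,0,0],
    [0,0,0]
  ],
  "gripper": [0.32,0.36,0.4,0.45,0.5,0.55,0.6,0.6]
}}

```text
time: 12.3
ee_pos: [0.5823, -0.2753, 0.0239]
tcp_rot: [180.0, -0.0, -0.0]
wrist_force: [0.4, 1.1, 0.4]
opening: 0.0514
```

{"fn": "step_arm", "kwargs": {
  "dr": [
    [0,0,0],
    [0,0,0],
    [0,0,0],
    [0,0,0],
    [0,0,0],
    [0,0,0],
    [0,0,0],
    [0,0,0]
  ],
  "xyz": [
    [0,0,-0.2],
    [0,0,-0.6],
    [0,0,-1.2],
    [0,0,-2.0],
    [0,0,-2.8],
    [0,0,-3.4],
    [0,0,-3.5],
    [0,0,-3.5]
  ],
  "gripper": [0.6,0.6,0.6,0.8,1,1,1,1]
}}

```text
time: 13.1
ee_pos: [0.5828, -0.2755, 0.1656]
tcp_rot: [179.9, -0.1, -0.0]
wrist_force: [-0.2, 0.1, -0.6]
opening: 0.0854
```

```bash
python3 s.py w6
python3 - <<'E'
from h import *
p=bot.camera('wrist')
r=bot.regions_of(p,'w50')[0];print(r['p'],fitdisc(p,r['region'],[.5825,-.276],.026,.018,.033))
E
```

```text
[ 0.5824 -0.2753  0.164 ] [ 1.7999e+02 -2.0000e-02 -0.0000e+00] 13.15 cam [ 0.6536 -0.2749  0.3086]
0.91 [277.  189.7  30.3  30.8]
0.52 [  5.5 209.9  10.9  41.6]Traceback (most recent call last):
  File "<stdin>", line 3, in <module>
IndexError: list index out of range
```

View pics/w6.png

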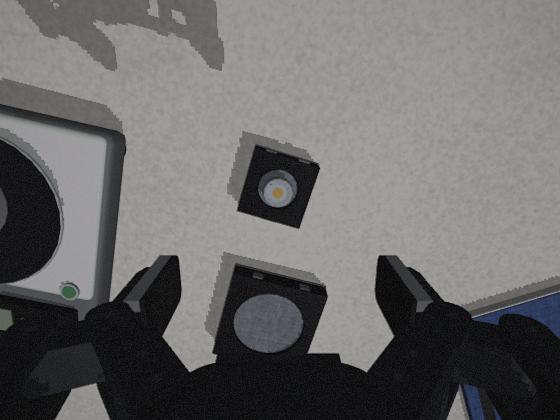

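{"fn": "step_arm", "kwargs": {
  "dr": [
    [0,0,0],
    [0,0,0],
    [0,0,0],
    [0,0,0],
    [0,0,0],
    [0,0,0],
    [0,0,0],
    [0,0,0]
  ],
  "xyz": [
    [0,-0.8,0],
    [0,-1.8,0],
    [0,-2.9,0],
    [0,-4.0,0],
    [0,-5.0,0],
    [-0.02,-5.8,0],
    [-0.02,-6.06,0],
    [-0.02,-6.06,0]
  ],
  "gripper": [1,1,1,1,1,1,1,1]
}}

```text
time: 14.1
ee_pos: [0.5813, -0.0317, 0.1632]
tcp_rot: [-180.0, 0.1, 0.1]
wrist_force: [0.0, -0.3, 0.3]
opening: 0.0852
```

```bash
python3 s.py w7
python3 - <<'E'
from h import *
p=bot.camera('wrist')
fitstack(p,['w100','w200','w500'],[.581,-.033])
im=p['image'].astype(int);m=(im[...,0]-im[...,2]>70);v,u=np.nonzero(m);print(u.mean(),v.mean(),len(u));print(ray(p,(u.mean(),v.mean()),.116))
E
```

```text
[ 0.5814 -0.0329  0.1633] [1.7998e+02 5.0000e-02 6.0000e-02] 14.15 cam [ 0.6525 -0.0311  0.306 ]
0.71 [283.  208.2  76.4  67.2]
0.71 [280.3 221.7  56.4  64.4]
0.71 [548.8 188.5  22.5  30.6]
0.57 [284.4 199.9  94.2  82. ]
w100 [ 0.5822 -0.0318] 0.053 [276.1 223.3  60.3  62. ]
w200 [ 0.5837 -0.034 ] 0.124 [280.9 208.4  77.   69.1]
w500 [ 0.5832 -0.0346] 0.152 [280.6 197.1  94.5  74.1]
323.1098265895954 219.47398843930637 173
[ 0.58619297 -0.06089062  0.116     ]
```

View pics/w7.png

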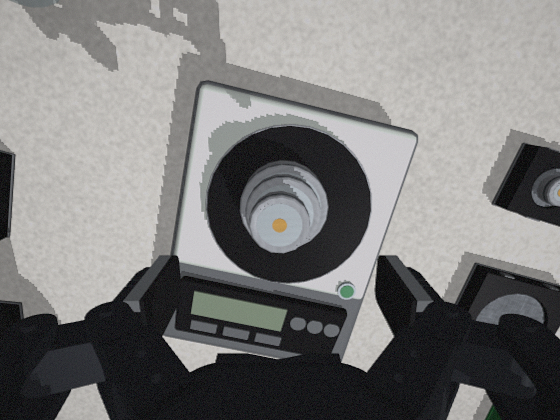

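{"fn": "step_arm", "kwargs": {
  "dr": [
    [0,0,0],
    [0,0,0],
    [0,0,0],
    [0,0,0],
    [0,0,0],
    [0,0,0],
    [0,0,0],
    [0,0,0]
  ],
  "xyz": [
    [0.01,-0.01,0.3],
    [0.02,-0.01,0.7],
    [0.02,-0.01,1.1],
    [0.02,-0.01,1.3],
    [0.02,-0.01,1.4],
    [0.02,-0.01,1.4],
    [0.02,-0.01,1.4],
    [0.02,-0.01,1.4]
  ],
  "gripper": [1,0.8,0.65,0.65,0.65,0.65,0.65,0.65]
}}

```text
time: 15.1
ee_pos: [0.5827, -0.0326, 0.1087]
tcp_rot: [180.0, -0.1, -0.0]
wrist_force: [-1.1, -0.4, -0.4]
opening: 0.056
```

```bash
python3 s.py w8
```

```text
[ 0.5827 -0.0325  0.1086] [ 1.8e+02 -7.0e-02  0.0e+00] 15.15 cam [ 0.6536 -0.0321  0.2516]
0.84 [278.4 263.9  79.2  81.8]
0.63 [283.4 219.5 119.2  85. ]
0.56 [284.1 240.1 101.3  85.5]
```

View pics/w8.png

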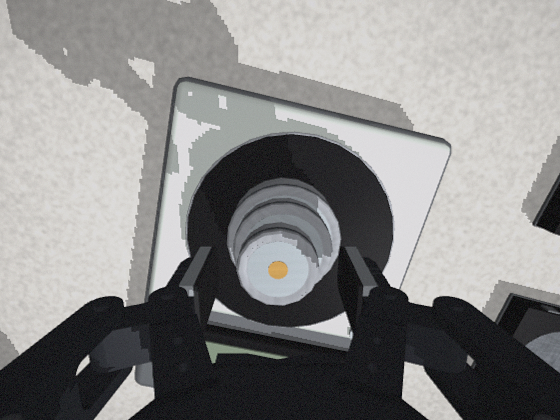

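{"fn": "step_arm", "kwargs": {
  "dr": [
    [0,0,0],
    [0,0,0],
    [0,0,0],
    [0,0,0],
    [0,0,0],
    [0,0,0],
    [0,0,0],
    [0,0,0]
  ],
  "xyz": [
    [0,0,0.045],
    [0,0,0.045],
    [0,0,0.045],
    [0,0,0.045],
    [0,0,0.045],
    [0,0,0.045],
    [0,0,0.045],
    [0,0,0.045]
  ],
  "gripper": [0.6,0.55,0.5,0.45,0.4,0.35,0.35,0.35],
  "squeeze": 45
}}

```text
time: 16.0
ee_pos: [0.5825, -0.0325, 0.1065]
tcp_rot: [180.0, -0.0, 0.0]
wrist_force: [-1.5, -0.3, 4.4]
opening: 0.0354
```

{"fn": "step_arm", "kwargs": {
  "dr": [
    [0,0,0],
    [0,0,0],
    [0,0,0],
    [0,0,0],
    [0,0,0],
    [0,0,0],
    [0,0,0],
    [0,0,0]
  ],
  "xyz": [
    [0,0,0],
    [0,0,-0.05],
    [0,0,-0.1],
    [0,0,-0.3],
    [0,0,-0.6],
    [0,0,-1.0],
    [0,0,-1.0],
    [0,0,-1.0]
  ],
  "gripper": [0.35,0.35,0.35,0.35,0.35,0.35,0.35,0.35]
}}

```text
time: 16.8
ee_pos: [0.5827, -0.0325, 0.1466]
tcp_rot: [180.0, -0.1, 0.0]
wrist_force: [-0.2, -0.6, -1.1]
opening: 0.0356
```

```bash
python3 s.py w9
```

```text
[ 0.5823 -0.0325  0.1458] [1.8e+02 1.0e-02 0.0e+00] 16.85 cam [ 0.6536 -0.032   0.2895]
0.66 [283.8 204.8  97.1  77.7]
0.6 [280.  266.4  77.7  83.1]
0.57 [281.4 213.2  86.7  61.7]
0.5 [554.1 197.3  11.8  24.7]
```

View pics/w9.png

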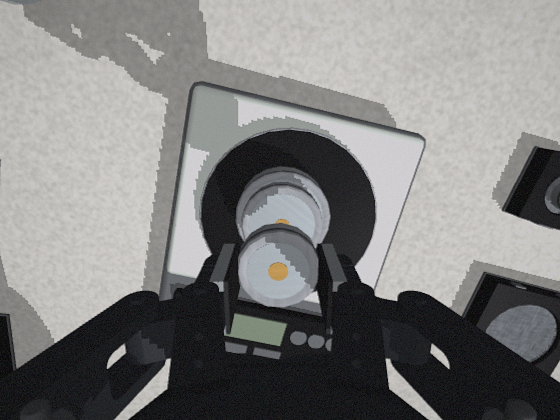

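{"fn": "step_arm", "kwargs": {
  "dr": [
    [0,0,0],
    [0,0,0],
    [0,0,0],
    [0,0,0],
    [0,0,0],
    [0,0,0],
    [0,0,0],
    [0,0,0]
  ],
  "xyz": [
    [-0.2,-0.4,-0.1],
    [-0.7,-1.3,-0.2],
    [-1.2,-2.3,-0.2],
    [-1.7,-3.3,-0.2],
    [-2.2,-4.3,-0.2],
    [-2.7,-5.2,-0.2],
    [-3.2,-6.2,0],
    [-3.6,-7.0,0.4]
  ],
  "gripper": [0.35,0.35,0.35,0.35,0.35,0.35,0.35,0.35]
}}

```text
time: 17.7
ee_pos: [0.482, 0.0418, 0.1469]
tcp_rot: [-177.9, 0.0, 3.8]
wrist_force: [-1.0, -0.6, -1.1]
opening: 0.0359
```

{"fn": "step_arm", "kwargs": {
  "dr": [
    [0,0,0],
    [0,0,0],
    [0,0,0],
    [0,0,0],
    [0,0,0],
    [0,0,0],
    [0,0,0],
    [0,0,0]
  ],
  "xyz": [
    [-0.3,-0.6,0.4],
    [-0.45,-0.8,0.9],
    [-0.45,-0.8,1.4],
    [-0.45,-0.8,1.4],
    [-0.45,-0.8,1.4],
    [-0.45,-0.8,1.4],
    [-0.45,-0.8,1.4],
    [-0.45,-0.8,1.4]
  ],
  "gripper": [0.35,0.35,0.35,0.35,0.35,0.35,0.35,0.35]
}}

```text
time: 18.5
ee_pos: [0.4643, 0.0564, 0.0927]
tcp_rot: [-177.1, 0.0, 5.2]
wrist_force: [-0.1, -0.2, -1.4]
opening: 0.0353
```

```bash
python3 s.py w10
```

```text
[0.4642 0.0564 0.0925] [-1.771e+02  3.000e-02  5.220e+00] 18.55 cam [0.5357 0.0561 0.2353]
0.79 [277.8 266.7  80.5  80.6]
0.75 [518.4  34.4  83.2  68.8]
0.72 [499.1  44.3 121.8  88.6]
```

View pics/w10.png

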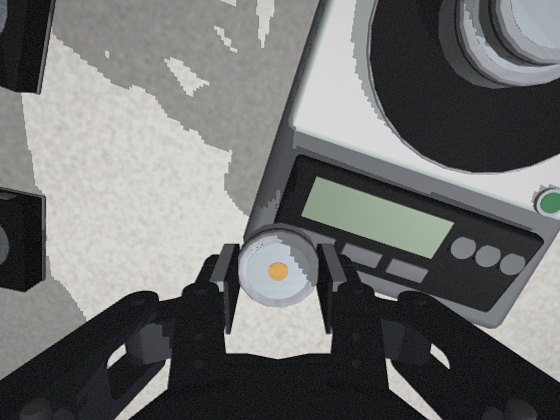

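```bash
python3 -c "
from h import *
o=bot.get_obs();print(o['q'].round(1),o['tcp_rot'],o['ee_pos'],o['qd'].round(1),o['joint_efforts'].round(1))"
```

```text
[  5.2  -6.8 -16.9  79.9   2.9 179.9] [-1.77094800e+02  4.73725009e-02  5.22291036e+00] [0.46405678 0.05646405 0.09238733] [-0.  -0.  -0.3 -0.   0.   0.1] [ -0.  -39.9  47.4   0.    0.2   0. ]
```

```bash
cat >> h.py <<'E'
from scipy.spatial.transform import Rotation as Ro
def delta(yaw,pos):
    o=bot.get_obs();R0=Ro.from_euler('xyz',o['tcp_rot'],degrees=True);R1=Ro.from_euler('xyz',[180,0,yaw],degrees=True)
    print('dr',(R0.inv()*R1).as_rotvec().round(4),'xyz',(R0.inv().apply(np.array(pos)-o['ee_pos'])/.04).round(3))
E
python3 -c "
from h import *
delta(60,[.46,.06,.13])"
```

```text
dr [-0.0472 -0.0235 -0.9559] xyz [-0.094 -0.145 -0.934]
```

{"fn": "step_arm", "kwargs": {
  "dr": [
    [-0.006,-0.003,-0.12],
    [-0.012,-0.006,-0.24],
    [-0.018,-0.009,-0.36],
    [-0.024,-0.012,-0.48],
    [-0.03,-0.015,-0.6],
    [-0.036,-0.018,-0.72],
    [-0.042,-0.021,-0.84],
    [-0.0472,-0.0235,-0.956]
  ],
  "xyz": [
    [0,0,-0.2],
    [0,0,-0.5],
    [0,0,-0.8],
    [-0.05,-0.1,-0.94],
    [-0.1,-0.145,-0.94],
    [-0.1,-0.145,-0.94],
    [-0.1,-0.145,-0.94],
    [-0.1,-0.145,-0.94]
  ],
  "gripper": [0.35,0.35,0.35,0.35,0.35,0.35,0.35,0.35]
}}

```text
time: 19.4
ee_pos: [0.4596, 0.06, 0.13]
tcp_rot: [-180.0, 0.0, 60.3]
wrist_force: [0.1, 0.6, -1.0]
opening: 0.0356
```

```bash
python3 -c "
from h import *
print(bot.get_obs()['tcp_rot'],bot.get_obs()['q'])
delta(90,[.4208,.2797,.09])"
```

```text
[-1.79998416e+02  1.99817531e-02  6.02989329e+01] [ 7.45175086e+00 -7.67938037e+00 -1.35320441e+01  8.41606666e+01
 -1.49693518e-02  1.27152820e+02]
dr [-1.000e-04  3.000e-04 -5.184e-01] xyz [ 4.289 -3.564  1.   ]
```

{"fn": "step_arm", "kwargs": {
  "dr": [
    [0,0,-0.09],
    [0,0,-0.18],
    [0,0,-0.27],
    [0,0,-0.36],
    [0,0,-0.45],
    [0,0,-0.52],
    [0,0,-0.52],
    [0,0,-0.52]
  ],
  "xyz": [
    [0.6,-0.5,0],
    [1.3,-1.1,0],
    [2.1,-1.75,0],
    [2.8,-2.35,0.2],
    [3.5,-2.9,0.5],
    [4.1,-3.4,0.8],
    [4.29,-3.56,1.0],
    [4.29,-3.56,1.0]
  ],
  "gripper": [0.35,0.35,0.35,0.35,0.35,0.35,0.35,0.35]
}}

```text
time: 20.2
ee_pos: [0.4211, 0.2804, 0.0886]
tcp_rot: [-179.9, 0.1, 89.9]
wrist_force: [-0.2, -1.2, -0.7]
opening: 0.0356
```

```bash
python3 s.py w11
```

```text
[0.4216 0.2795 0.0894] [-1.7991e+02  6.0000e-02  8.9800e+01] 20.25 cam [0.4223 0.3514 0.2314]
0.58 [279.4 266.6  75.1  83.8]
```

View pics/w11.png

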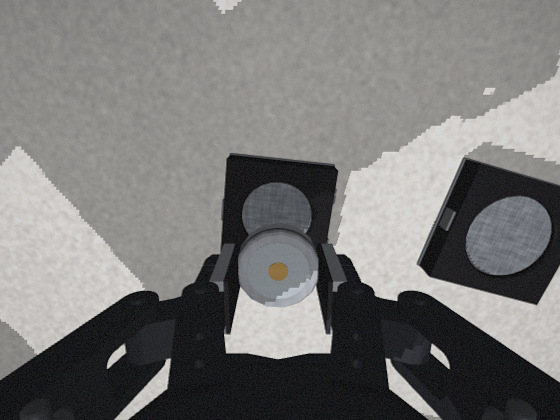

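```bash
cat > rec.py <<'E'
# fit visible recess (grey) boundary points given on cmd: l_u l_v r_u r_v t_u t_v, radius
from h import *
import sys
a=[float(x) for x in sys.argv[1:]]
p=bot.camera('wrist');o=bot.get_obs();print(o['ee_pos'].round(4),o['tcp_rot'].round(2))
P=[ray(p,a[i:i+2],.020)[:2] for i in (0,2,4)]
from scipy.optimize import least_squares
r=least_squares(lambda v:[np.hypot(*(q-v))-a[6] for q in P],np.mean(P,0));print(r.x.round(4),(r.fun*1e3).round(2))
print('wt',ray(p,(a[7],a[8]),o['ee_pos'][2]+a[9]).round(4))
E
python3 rec.py 242.5 213 311 213 276.5 182 .024 278 270 .0095
```

```text
[0.4224 0.279  0.0904] [-1.800e+02  1.000e-02  8.971e+01]
[0.4222 0.2776] [-0.59 -0.59  0.13]
wt [0.423  0.2796 0.0999]
```

{"fn": "step_arm", "kwargs": {
  "dr": [
    [0,0,0],
    [0,0,0],
    [0,0,0],
    [0,0,0],
    [0,0,0],
    [0,0,0],
    [0,0,0],
    [0,0,0]
  ],
  "xyz": [
    [-0.02,-0.01,0.3],
    [-0.04,-0.02,0.7],
    [-0.04,-0.02,1.1],
    [-0.04,-0.02,1.4],
    [-0.04,-0.02,1.55],
    [-0.04,-0.02,1.6],
    [-0.04,-0.02,1.62],
    [-0.04,-0.02,1.62]
  ],
  "gripper": [0.35,0.35,0.35,0.35,0.35,0.35,0.35,0.35]
}}

```text
time: 21.15
ee_pos: [0.4214, 0.2783, 0.0256]
tcp_rot: [180.0, -0.0, 89.8]
wrist_force: [0.2, -1.0, -0.6]
opening: 0.0355
```

```bash
python3 s.py w12
python3 - <<'E'
from h import *
a=bot.camera('scene');p=bot.camera('side');print(bot.get_obs()['ee_pos'])
A=cv2.resize(cv2.cvtColor(a['image'],4)[150:240,330:450],(400,300),interpolation=3)
B=cv2.resize(cv2.cvtColor(p['image'],4)[260:350,200:320],(400,300),interpolation=3)
cv2.imwrite('pics/s12.png',np.hstack([A,B]))
E
```

```text
[0.4215 0.2784 0.0257] [ 1.7998e+02 -3.0000e-02  8.9800e+01] 21.2 cam [0.4224 0.3491 0.1685]
0.75 [277.9 266.8  77.1  85.3]
[0.42130861 0.2783391  0.02547986]
```

View pics/s12.png

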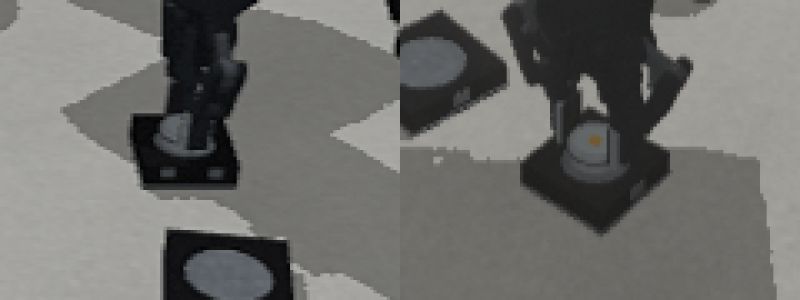

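View pics/w12.png

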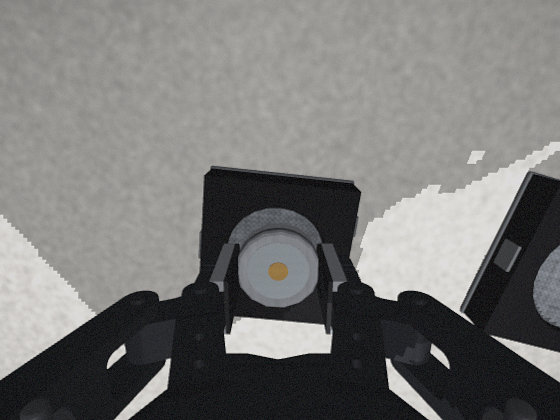

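{"fn": "step_arm", "kwargs": {
  "dr": [
    [0,0,0],
    [0,0,0],
    [0,0,0],
    [0,0,0],
    [0,0,0],
    [0,0,0],
    [0,0,0],
    [0,0,0]
  ],
  "xyz": [
    [0,0,0.01],
    [0,0,0.02],
    [0,0,0.03],
    [0,0,0.04],
    [0,0,0.05],
    [0,0,0.05],
    [0,0,0.05],
    [0,0,0.05]
  ],
  "gripper": [0.35,0.35,0.35,0.35,0.35,0.35,0.35,0.35]
}}

```text
time: 22.15
ee_pos: [0.4211, 0.2782, 0.0235]
tcp_rot: [-180.0, -0.0, 89.8]
wrist_force: [-2.2, -1.5, 5.8]
opening: 0.0357
```

{"fn": "step_arm", "kwargs": {
  "dr": [
    [0,0,0],
    [0,0,0],
    [0,0,0],
    [0,0,0],
    [0,0,0],
    [0,0,0],
    [0,0,0],
    [0,0,0]
  ],
  "xyz": [
    [0,0,0],
    [0,0,0],
    [0,0,0],
    [0,0,0],
    [0,0,0],
    [0,0,0],
    [0,0,0],
    [0,0,0]
  ],
  "gripper": [0.46,0.5,0.54,0.58,0.62,0.66,0.7,0.7]
}}

```text
time: 22.95
ee_pos: [0.4211, 0.2782, 0.023]
tcp_rot: [-180.0, 0.0, 89.8]
wrist_force: [0.7, -0.3, 0.1]
opening: 0.0594
```

{"fn": "step_arm", "kwargs": {
  "dr": [
    [0,0,0],
    [0,0,0],
    [0,0,0],
    [0,0,0],
    [0,0,0],
    [0,0,0],
    [0,0,0],
    [0,0,0]
  ],
  "xyz": [
    [0,0,-0.2],
    [0,0,-0.6],
    [0,0,-1.2],
    [0,0,-2.0],
    [0,0,-2.8],
    [0,0,-3.4],
    [0,0,-3.5],
    [0,0,-3.5]
  ],
  "gripper": [0.7,0.7,0.7,0.9,1,1,1,1]
}}

```text
time: 23.75
ee_pos: [0.4215, 0.2784, 0.164]
tcp_rot: [179.9, -0.0, 89.8]
wrist_force: [-0.6, 0.5, -0.4]
opening: 0.0854
```

```bash
python3 s.py w13; python3 -c "
from h import *
print(bot.get_obs()['q']);delta(90,[.584,-.034,.164])"
```

```text
[0.4211 0.2782 0.1628] [-1.7996e+02  1.0000e-02  8.9810e+01] 23.8 cam [0.4224 0.3491 0.3069]
0.63 [277.7 190.4  41.   40.3]
0.5 [278.8 185.8  87.3  86.5]
[ 3.34377564e+01 -2.01843648e+00 -4.72040897e+00  8.73965903e+01
  1.09411690e-02  1.23631867e+02]
dr [-0.0015  0.0008 -0.0034] xyz [-7.786  4.104 -0.047]
```

View pics/w13.png

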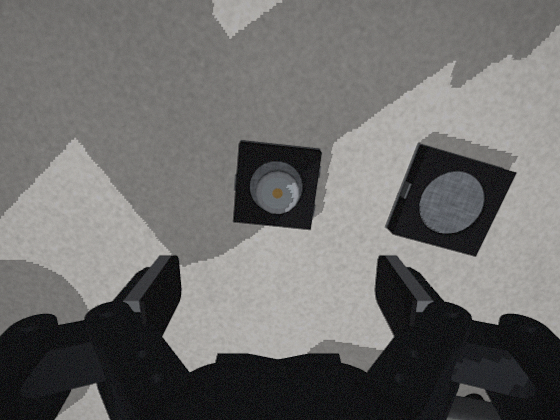

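{"fn": "step_arm", "kwargs": {
  "dr": [
    [0,0,0],
    [0,0,0],
    [0,0,0],
    [0,0,0],
    [0,0,0],
    [0,0,0],
    [0,0,0],
    [0,0,0]
  ],
  "xyz": [
    [-0.8,0.4,0],
    [-1.8,0.9,0],
    [-2.8,1.4,0],
    [-3.8,1.95,0],
    [-4.8,2.5,0],
    [-5.8,3.0,0],
    [-6.8,3.5,0],
    [-7.5,3.9,0]
  ],
  "gripper": [1,1,1,1,1,1,1,1]
}}

```text
time: 24.65
ee_pos: [0.5762, -0.0249, 0.1613]
tcp_rot: [-179.8, 0.0, 89.7]
wrist_force: [0.2, 0.5, -0.3]
opening: 0.0855
```

{"fn": "step_arm", "kwargs": {
  "dr": [
    [0,0,0],
    [0,0,0],
    [0,0,0],
    [0,0,0],
    [0,0,0],
    [0,0,0],
    [0,0,0],
    [0,0,0]
  ],
  "xyz": [
    [-0.2,0.15,0],
    [-0.29,0.2,0],
    [-0.29,0.2,0.2],
    [-0.29,0.2,0.4],
    [-0.29,0.2,0.4],
    [-0.29,0.2,0.4],
    [-0.29,0.2,0.4],
    [-0.29,0.2,0.4]
  ],
  "gripper": [1,1,1,1,1,1,1,1]
}}

```text
time: 25.45
ee_pos: [0.5842, -0.0337, 0.1475]
tcp_rot: [180.0, 0.0, 89.8]
wrist_force: [0.3, -0.1, 0.6]
opening: 0.0855
```

```bash
python3 s.py w14
python3 - <<'E'
from h import *
p=bot.camera('wrist')
fitstack(p,['w200','w500'],[.5835,-.034])
E
```

```text
[ 0.5842 -0.0338  0.1474] [1.800e+02 1.000e-02 8.982e+01] 25.5 cam [0.5851 0.0372 0.2903]
0.65 [279.9 226.8  84.4  81.1]
0.59 [276.7 208.9  96.8  80. ]
w200 [ 0.584  -0.0343] 0.038 [276.6 226.   80.5  85.7]
w500 [ 0.5835 -0.0353] 0.177 [278.  212.1  95.8  86.5]
```

View pics/w14.png

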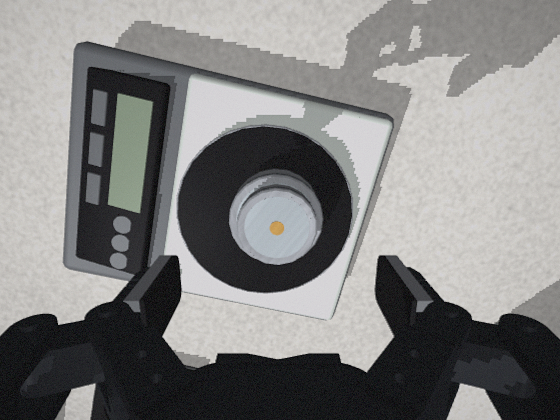

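{"fn": "step_arm", "kwargs": {
  "dr": [
    [0,0,0],
    [0,0,0],
    [0,0,0],
    [0,0,0],
    [0,0,0],
    [0,0,0],
    [0,0,0],
    [0,0,0]
  ],
  "xyz": [
    [-0.01,0,0.3],
    [-0.01,0,0.7],
    [-0.01,0,1.1],
    [-0.01,0,1.3],
    [-0.01,0,1.4],
    [-0.01,0,1.4],
    [-0.01,0,1.4],
    [-0.01,0,1.4]
  ],
  "gripper": [1,1,0.9,0.8,0.8,0.8,0.8,0.8]
}}

```text
time: 26.45
ee_pos: [0.5845, -0.0344, 0.0918]
tcp_rot: [180.0, 0.0, 89.8]
wrist_force: [-0.2, 0.1, 0.7]
opening: 0.0683
```

```bash
python3 s.py w15
```

```text
[ 0.5845 -0.0344  0.0917] [1.7997e+02 1.0000e-02 8.9810e+01] 26.5 cam [0.5853 0.0365 0.2346]
0.62 [274.5 233.3 128.2  93. ]
0.56 [276.2 265.5 113.5 111.2]
```

View pics/w15.png

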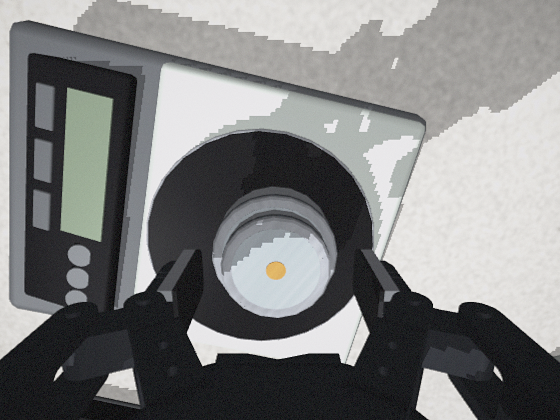

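{"fn": "step_arm", "kwargs": {
  "dr": [
    [0,0,0],
    [0,0,0],
    [0,0,0],
    [0,0,0],
    [0,0,0],
    [0,0,0],
    [0,0,0],
    [0,0,0]
  ],
  "xyz": [
    [0,-0.025,0.037],
    [0,-0.025,0.037],
    [0,-0.025,0.037],
    [0,-0.025,0.037],
    [0,-0.025,0.037],
    [0,-0.025,0.037],
    [0,-0.025,0.037],
    [0,-0.025,0.037]
  ],
  "gripper": [0.8,0.75,0.7,0.65,0.6,0.55,0.5,0.5],
  "squeeze": 55
}}

```text
time: 27.35
ee_pos: [0.5833, -0.0344, 0.0901]
tcp_rot: [180.0, 0.0, 89.8]
wrist_force: [-1.6, 0.8, 4.5]
opening: 0.0473
```

{"fn": "step_arm", "kwargs": {
  "dr": [
    [0,0,0],
    [0,0,0],
    [0,0,0],
    [0,0,0],
    [0,0,0],
    [0,0,0],
    [0,0,0],
    [0,0,0]
  ],
  "xyz": [
    [0,0,0],
    [0,0,0],
    [0,0,-0.05],
    [0,0,-0.15],
    [0,0,-0.3],
    [0,0,-0.6],
    [0,0,-1.0],
    [0,0,-1.0]
  ],
  "gripper": [0.5,0.5,0.5,0.5,0.5,0.5,0.5,0.5]
}}

```text
time: 28.15
ee_pos: [0.5843, -0.0344, 0.1325]
tcp_rot: [179.8, 0.0, 89.8]
wrist_force: [0.3, -0.2, -2.3]
opening: 0.047
```

```bash
python3 s.py w16; python3 -c "
from h import *
delta(90,[.5805,.264,.13])"
```

```text
[ 0.5839 -0.0344  0.1311] [1.7988e+02 1.0000e-02 8.9810e+01] 28.2 cam [0.5847 0.0365 0.2753]
0.84 [274.8 203.9 103.   67.3]
0.74 [276.5 268.2 107.6 111.2]
dr [ 0.0004  0.0001 -0.0034] xyz [ 7.459e+00 -9.800e-02 -3.000e-03]
```

View pics/w16.png

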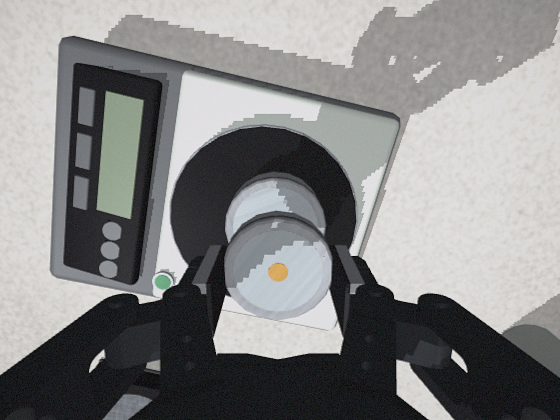

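{"fn": "step_arm", "kwargs": {
  "dr": [
    [0,0,0],
    [0,0,0],
    [0,0,0],
    [0,0,0],
    [0,0,0],
    [0,0,0],
    [0,0,0],
    [0,0,0]
  ],
  "xyz": [
    [0.6,0,0],
    [1.6,0,0],
    [2.6,-0.02,0],
    [3.6,-0.04,0],
    [4.6,-0.06,0],
    [5.6,-0.09,0],
    [6.6,-0.09,0],
    [7.2,-0.09,0.3]
  ],
  "gripper": [0.5,0.5,0.5,0.5,0.5,0.5,0.5,0.5]
}}

```text
time: 29.05
ee_pos: [0.5805, 0.2566, 0.1179]
tcp_rot: [180.0, -0.1, 89.9]
wrist_force: [-0.1, -0.3, -2.4]
opening: 0.0474
```

{"fn": "step_arm", "kwargs": {
  "dr": [
    [0,0,0],
    [0,0,0],
    [0,0,0],
    [0,0,0],
    [0,0,0],
    [0,0,0],
    [0,0,0],
    [0,0,0]
  ],
  "xyz": [
    [0.2,0,0.2],
    [0.25,0,0.5],
    [0.25,0,0.9],
    [0.25,0,1.0],
    [0.25,0,1.0],
    [0.25,0,1.0],
    [0.25,0,1.0],
    [0.25,0,1.0]
  ],
  "gripper": [0.5,0.5,0.5,0.5,0.5,0.5,0.5,0.5]
}}

```text
time: 29.85
ee_pos: [0.5809, 0.2636, 0.0783]
tcp_rot: [180.0, -0.0, 89.8]
wrist_force: [-0.1, 0.1, -2.5]
opening: 0.0471
```

```bash
python3 s.py w17
```

```text
[0.5808 0.2636 0.0781] [ 1.7998e+02 -2.0000e-02  8.9800e+01] 29.9 cam [0.5818 0.3343 0.2212]
0.95 [277.9 266.8 106.  107.1]
0.69 [ 27.8 202.1  52.8  61.7]
```

View pics/w17.png

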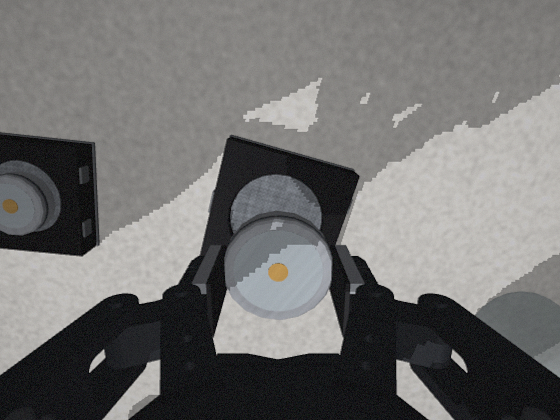

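```bash
python3 rec.py 230 213 322 213 275.5 174.5 .030 278 271.5 .011
```

```text
[0.5806 0.2637 0.0779] [-1.800e+02 -1.000e-02  8.981e+01]
[0.5805 0.2638] [-0.11 -0.11  0.04]
wt [0.5817 0.2639 0.0889]
```

{"fn": "step_arm", "kwargs": {
  "dr": [
    [0,0,0],
    [0,0,0],
    [0,0,0],
    [0,0,0],
    [0,0,0],
    [0,0,0],
    [0,0,0],
    [0,0,0]
  ],
  "xyz": [
    [0,-0.01,0.2],
    [0,-0.02,0.5],
    [0,-0.02,0.8],
    [0,-0.02,1.1],
    [0,-0.02,1.25],
    [0,-0.02,1.3],
    [0,-0.02,1.34],
    [0,-0.02,1.34]
  ],
  "gripper": [0.5,0.5,0.5,0.5,0.5,0.5,0.5,0.5]
}}

```text
time: 30.8
ee_pos: [0.5798, 0.2637, 0.0241]
tcp_rot: [-180.0, -0.0, 89.8]
wrist_force: [-0.4, -0.3, -1.4]
opening: 0.0471
```

{"fn": "step_arm", "kwargs": {
  "dr": [
    [0,0,0],
    [0,0,0],
    [0,0,0],
    [0,0,0],
    [0,0,0],
    [0,0,0],
    [0,0,0],
    [0,0,0]
  ],
  "xyz": [
    [0,0,0.01],
    [0,0,0.02],
    [0,0,0.03],
    [0,0,0.035],
    [0,0,0.04],
    [0,0,0.04],
    [0,0,0.04],
    [0,0,0.04]
  ],
  "gripper": [0.5,0.5,0.5,0.5,0.5,0.5,0.5,0.5]
}}

```text
time: 31.6
ee_pos: [0.5797, 0.2636, 0.0223]
tcp_rot: [-180.0, 0.0, 89.8]
wrist_force: [-0.1, -0.6, -1.5]
opening: 0.0475
```

```bash
python3 s.py w18
```

```text
[0.5797 0.2636 0.0223] [-179.97    0.     89.81] 31.65 cam [0.5807 0.3345 0.1652]
0.68 [550.4 365.4  19.3  29.8]
0.67 [278.8 267.1 107.7 110.8]
```

View pics/w18.png

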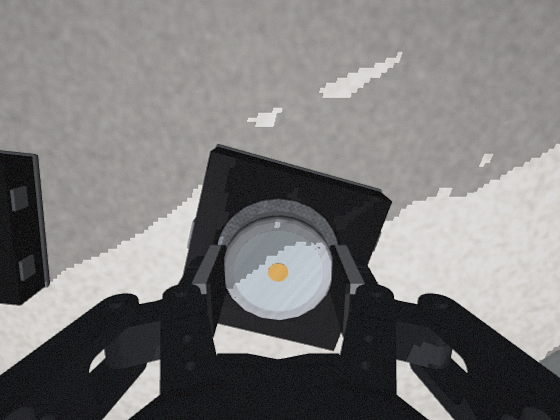

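Centred. I'll lower the last fraction of a millimetre.

{"fn": "step_arm", "kwargs": {
  "dr": [
    [0,0,0],
    [0,0,0],
    [0,0,0],
    [0,0,0],
    [0,0,0],
    [0,0,0],
    [0,0,0],
    [0,0,0]
  ],
  "xyz": [
    [0,0,0.005],
    [0,0,0.01],
    [0,0,0.015],
    [0,0,0.015],
    [0,0,0.015],
    [0,0,0.015],
    [0,0,0.015],
    [0,0,0.015]
  ],
  "gripper": [0.5,0.5,0.5,0.5,0.5,0.5,0.5,0.5]
}}

```text
time: 32.5
ee_pos: [0.5797, 0.2637, 0.0221]
tcp_rot: [-180.0, -0.0, 89.8]
wrist_force: [-3.6, -1.3, 6.3]
opening: 0.0471
```

{"fn": "step_arm", "kwargs": {
  "dr": [
    [0,0,0],
    [0,0,0],
    [0,0,0],
    [0,0,0],
    [0,0,0],
    [0,0,0],
    [0,0,0],
    [0,0,0]
  ],
  "xyz": [
    [0,0,0],
    [0,0,0],
    [0,0,0],
    [0,0,0],
    [0,0,0],
    [0,0,0],
    [0,0,0],
    [0,0,0]
  ],
  "gripper": [0.6,0.64,0.68,0.72,0.76,0.8,0.85,0.85]
}}

```text
time: 33.3
ee_pos: [0.5797, 0.2637, 0.0217]
tcp_rot: [-180.0, 0.0, 89.8]
wrist_force: [-0.9, 0.4, -0.0]
opening: 0.0721
```

{"fn": "step_arm", "kwargs": {
  "dr": [
    [0,0,0],
    [0,0,0],
    [0,0,0],
    [0,0,0],
    [0,0,0],
    [0,0,0],
    [0,0,0],
    [0,0,0]
  ],
  "xyz": [
    [0,0,-0.2],
    [0,0,-0.6],
    [0,0,-1.2],
    [0,0,-2.0],
    [0,0,-2.8],
    [0,0,-3.4],
    [0,0,-3.5],
    [0,0,-3.5]
  ],
  "gripper": [0.85,0.85,0.85,0.9,1,1,1,1]
}}

```text
time: 34.1
ee_pos: [0.5803, 0.2639, 0.1634]
tcp_rot: [179.9, -0.1, 89.8]
wrist_force: [-0.3, -0.2, 0.2]
opening: 0.0854
```

```bash
python3 s.py w19; python3 -c "
from h import *
delta(90,[.5833,-.035,.14])"
```

```text
[0.5798 0.2637 0.1619] [-1.7999e+02 -1.0000e-02  8.9810e+01] 34.15 cam [0.5809 0.3346 0.3063]
0.88 [ 92.9 176.7  52.3  45.2]
0.75 [276.3 192.6  59.4  60.1]
dr [-0.0014  0.0005 -0.0033] xyz [-7.463  0.122  0.528]
```

View pics/w19.png

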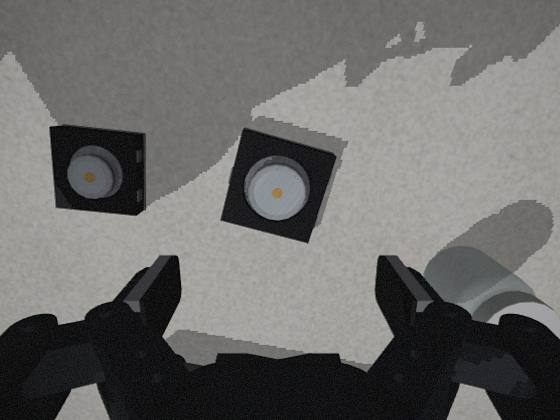

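Both w100 at (90,177) and w200 at (277,193) are seated. Next is w500.

{"fn": "step_arm", "kwargs": {
  "dr": [
    [0,0,0],
    [0,0,0],
    [0,0,0],
    [0,0,0],
    [0,0,0],
    [0,0,0],
    [0,0,0],
    [0,0,0]
  ],
  "xyz": [
    [-0.7,0,0],
    [-1.7,0.02,0],
    [-2.7,0.04,0],
    [-3.7,0.06,0],
    [-4.7,0.08,0],
    [-5.7,0.1,0],
    [-6.7,0.12,0.2],
    [-7.3,0.12,0.5]
  ],
  "gripper": [1,1,1,1,1,1,1,1]
}}

```text
time: 35.0
ee_pos: [0.583, -0.0309, 0.1407]
tcp_rot: [-179.9, 0.0, 89.7]
wrist_force: [0.1, -0.6, 0.1]
opening: 0.0851
```

{"fn": "step_arm", "kwargs": {
  "dr": [
    [0,0,0],
    [0,0,0],
    [0,0,0],
    [0,0,0],
    [0,0,0],
    [0,0,0],
    [0,0,0],
    [0,0,0]
  ],
  "xyz": [
    [-0.16,0,0],
    [-0.16,0,0.1],
    [-0.16,0,0.2],
    [-0.16,0,0.2],
    [-0.16,0,0.2],
    [-0.16,0,0.2],
    [-0.16,0,0.2],
    [-0.16,0,0.2]
  ],
  "gripper": [1,1,1,1,1,1,1,1]
}}

```text
time: 35.8
ee_pos: [0.5836, -0.0345, 0.1339]
tcp_rot: [-180.0, 0.0, 89.8]
wrist_force: [-0.1, 0.1, 0.4]
opening: 0.0855
```

```bash
python3 s.py w20
python3 - <<'E'
from h import *
p=bot.camera('wrist')
fitstack(p,['w500'],[.5835,-.034])
E
```

```text
[ 0.5836 -0.0346  0.1338] [-1.7998e+02  1.0000e-02  8.9820e+01] 35.85 cam [0.5846 0.0363 0.2768]
0.62 [275.1 221.9 104.7 103.9]
w500 [ 0.5835 -0.0349] 0.031 [277.4 220.2 103.4 102.4]
```

View pics/w20.png

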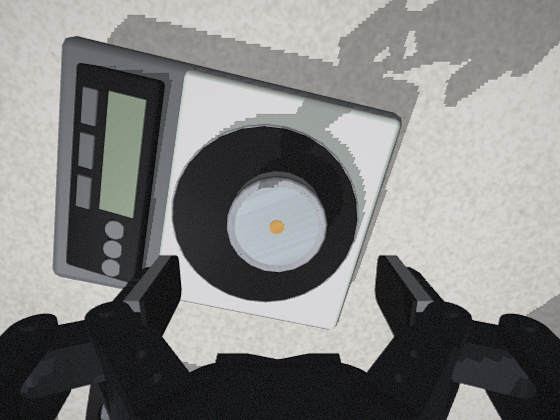

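{"fn": "step_arm", "kwargs": {
  "dr": [
    [0,0,0],
    [0,0,0],
    [0,0,0],
    [0,0,0],
    [0,0,0],
    [0,0,0],
    [0,0,0],
    [0,0,0]
  ],
  "xyz": [
    [0,-0.01,0.3],
    [0,-0.015,0.7],
    [0,-0.015,1.1],
    [0,-0.015,1.4],
    [0,-0.015,1.6],
    [0,-0.015,1.66],
    [0,-0.015,1.66],
    [0,-0.015,1.66]
  ],
  "gripper": [1,1,1,1,1,1,1,1]
}}

```text
time: 36.8
ee_pos: [0.5833, -0.0348, 0.068]
tcp_rot: [180.0, 0.0, 89.8]
wrist_force: [0.4, 1.1, 0.5]
opening: 0.0853
```

```bash
python3 s.py w21
```

```text
[ 0.5833 -0.0348  0.0681] [1.7997e+02 1.0000e-02 8.9810e+01] 36.85 cam [0.5841 0.0361 0.2108]
0.79 [277.4 270.4 150.7 145.1]
```

View pics/w21.png

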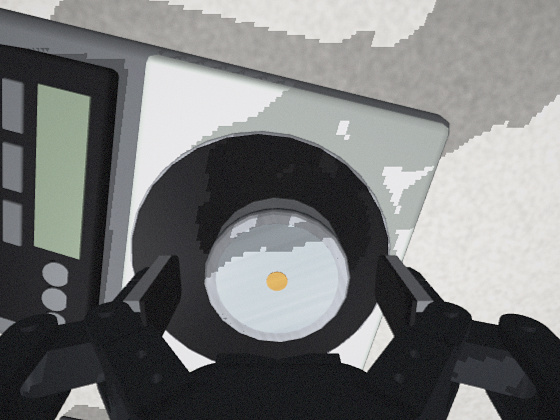

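{"fn": "step_arm", "kwargs": {
  "dr": [
    [0,0,0],
    [0,0,0],
    [0,0,0],
    [0,0,0],
    [0,0,0],
    [0,0,0],
    [0,0,0],
    [0,0,0]
  ],
  "xyz": [
    [0,-0.01,0.037],
    [0,-0.01,0.037],
    [0,-0.01,0.037],
    [0,-0.01,0.037],
    [0,-0.01,0.037],
    [0,-0.01,0.037],
    [0,-0.01,0.037],
    [0,-0.01,0.037]
  ],
  "gripper": [0.95,0.9,0.85,0.8,0.75,0.7,0.65,0.62],
  "squeeze": 80
}}

```text
time: 37.7
ee_pos: [0.5828, -0.0348, 0.0667]
tcp_rot: [180.0, 0.0, 89.8]
wrist_force: [-0.8, 0.4, 5.0]
opening: 0.0595
```

{"fn": "step_arm", "kwargs": {
  "dr": [
    [0,0,0],
    [0,0,0],
    [0,0,0],
    [0,0,0],
    [0,0,0],
    [0,0,0],
    [0,0,0],
    [0,0,0]
  ],
  "xyz": [
    [0,0,0],
    [0,0,0],
    [0,0,-0.05],
    [0,0,-0.15],
    [0,0,-0.3],
    [0,0,-0.6],
    [0,0,-1.0],
    [0,0,-1.2]
  ],
  "gripper": [0.62,0.62,0.62,0.62,0.62,0.62,0.62,0.62]
}}

```text
time: 38.5
ee_pos: [0.5831, -0.0348, 0.116]
tcp_rot: [179.9, 0.0, 89.8]
wrist_force: [0.3, -0.7, -4.9]
opening: 0.0591
```

```bash
python3 s.py w22; python3 -c "
from h import *
delta(90,[.4422,-.266,.113])"
```

```text
[ 0.5835 -0.0348  0.1169] [1.7984e+02 2.0000e-02 8.9810e+01] 38.55 cam [0.5838 0.0361 0.2588]
0.58 [277.1 270.9 145.  143.9]
dr [ 0.0022  0.0002 -0.0034] xyz [-5.792 -3.509  0.061]
```

View pics/w22.png

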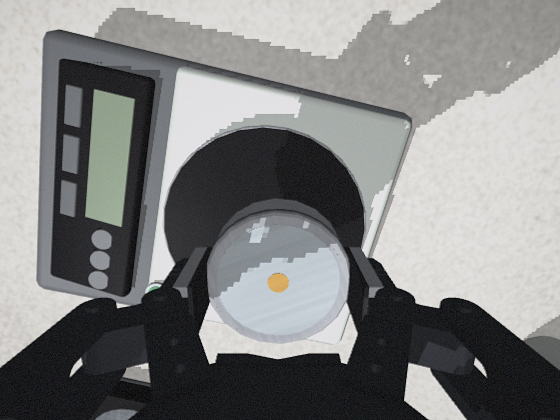

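{"fn": "step_arm", "kwargs": {
  "dr": [
    [0,0,0],
    [0,0,0],
    [0,0,0],
    [0,0,0],
    [0,0,0],
    [0,0,0],
    [0,0,0],
    [0,0,0]
  ],
  "xyz": [
    [-0.4,-0.2,0],
    [-1.1,-0.65,0],
    [-1.9,-1.15,0],
    [-2.7,-1.6,0],
    [-3.5,-2.1,0],
    [-4.3,-2.6,0],
    [-5.1,-3.1,0],
    [-5.5,-3.35,0]
  ],
  "gripper": [0.62,0.62,0.62,0.62,0.62,0.62,0.62,0.62]
}}

```text
time: 39.4
ee_pos: [0.4453, -0.2566, 0.1133]
tcp_rot: [-179.9, 0.0, 89.7]
wrist_force: [0.4, 1.5, -4.7]
opening: 0.0593
```

{"fn": "step_arm", "kwargs": {
  "dr": [
    [0,0,0],
    [0,0,0],
    [0,0,0],
    [0,0,0],
    [0,0,0],
    [0,0,0],
    [0,0,0],
    [0,0,0]
  ],
  "xyz": [
    [-0.2,-0.1,0],
    [-0.29,-0.17,0.3],
    [-0.29,-0.17,0.6],
    [-0.29,-0.17,0.75],
    [-0.29,-0.17,0.75],
    [-0.29,-0.17,0.75],
    [-0.29,-0.17,0.75],
    [-0.29,-0.17,0.75]
  ],
  "gripper": [0.62,0.62,0.62,0.62,0.62,0.62,0.62,0.62]
}}

```text
time: 40.2
ee_pos: [0.4413, -0.2658, 0.0844]
tcp_rot: [180.0, 0.0, 89.8]
wrist_force: [0.2, -0.5, -5.1]
opening: 0.0589
```

```bash
python3 s.py w23
```

```text
[ 0.4412 -0.2659  0.0843] [1.800e+02 2.000e-02 8.982e+01] 40.25 cam [ 0.4422 -0.1949  0.2272]
0.88 [279.6 271.1 147.1 150.1]
0.59 [493.9 234.1  54.   40.5]
```

View pics/w23.png

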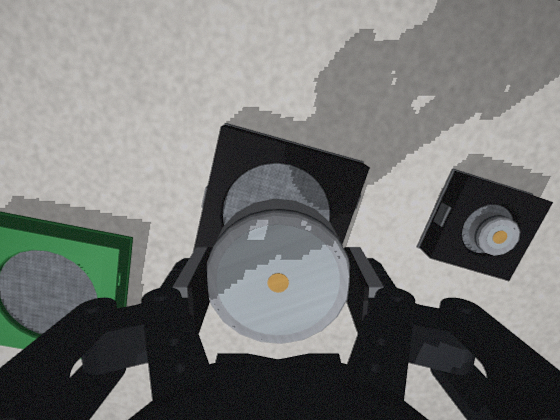

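```bash
python3 rec.py 223 212 330 212 276.5 163 .036 278.5 282.5 .0193
```

```text
[ 0.4411 -0.2659  0.0842] [-1.7999e+02  2.0000e-02  8.9810e+01]
[ 0.4412 -0.2657] [-0.49 -0.49  0.1 ]
wt [ 0.4423 -0.2663  0.1035]
```

{"fn": "step_arm", "kwargs": {
  "dr": [
    [0,0,0],
    [0,0,0],
    [0,0,0],
    [0,0,0],
    [0,0,0],
    [0,0,0],
    [0,0,0],
    [0,0,0]
  ],
  "xyz": [
    [0,-0.01,0.2],
    [0.01,-0.02,0.5],
    [0.01,-0.02,0.9],
    [0.01,-0.02,1.2],
    [0.01,-0.02,1.35],
    [0.01,-0.02,1.45],
    [0.01,-0.02,1.48],
    [0.01,-0.02,1.48]
  ],
  "gripper": [0.62,0.62,0.62,0.62,0.62,0.62,0.62,0.62]
}}

```text
time: 41.15
ee_pos: [0.4403, -0.2656, 0.025]
tcp_rot: [-180.0, 0.0, 89.8]
wrist_force: [-0.0, 0.4, -5.0]
opening: 0.059
```

{"fn": "step_arm", "kwargs": {
  "dr": [
    [0,0,0],
    [0,0,0],
    [0,0,0],
    [0,0,0],
    [0,0,0],
    [0,0,0],
    [0,0,0],
    [0,0,0]
  ],
  "xyz": [
    [0,0,0.01],
    [0,0,0.02],
    [0,0,0.03],
    [0,0,0.035],
    [0,0,0.04],
    [0,0,0.04],
    [0,0,0.04],
    [0,0,0.04]
  ],
  "gripper": [0.62,0.62,0.62,0.62,0.62,0.62,0.62,0.62]
}}

```text
time: 41.95
ee_pos: [0.4401, -0.2655, 0.0232]
tcp_rot: [-180.0, 0.0, 89.8]
wrist_force: [-0.3, -0.1, -4.6]
opening: 0.0592
```

```bash
python3 s.py w24
```

```text
[ 0.4401 -0.2655  0.0231] [-1.7997e+02  1.0000e-02  8.9810e+01] 42.0 cam [ 0.4411 -0.1946  0.166 ]
0.74 [548.8 279.1  22.4  47.4]
```

View pics/w24.png

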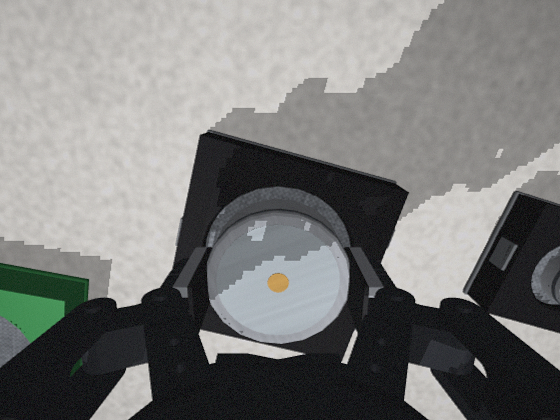

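{"fn": "step_arm", "kwargs": {
  "dr": [
    [0,0,0],
    [0,0,0],
    [0,0,0],
    [0,0,0],
    [0,0,0],
    [0,0,0],
    [0,0,0],
    [0,0,0]
  ],
  "xyz": [
    [0,0,0.005],
    [0,0,0.01],
    [0,0,0.015],
    [0,0,0.02],
    [0,0,0.02],
    [0,0,0.02],
    [0,0,0.02],
    [0,0,0.02]
  ],
  "gripper": [0.62,0.62,0.62,0.62,0.62,0.62,0.62,0.62]
}}

```text
time: 42.85
ee_pos: [0.4401, -0.2655, 0.0227]
tcp_rot: [-180.0, 0.0, 89.8]
wrist_force: [-4.3, 3.7, 6.3]
opening: 0.0595
```

Contact. I'll release and lift.

{"fn": "step_arm", "kwargs": {
  "dr": [
    [0,0,0],
    [0,0,0],
    [0,0,0],
    [0,0,0],
    [0,0,0],
    [0,0,0],
    [0,0,0],
    [0,0,0]
  ],
  "xyz": [
    [0,0,0],
    [0,0,0],
    [0,0,0],
    [0,0,0],
    [0,0,0],
    [0,0,0],
    [0,0,0],
    [0,0,0]
  ],
  "gripper": [0.74,0.78,0.82,0.86,0.9,0.95,1,1]
}}

```text
time: 43.65
ee_pos: [0.4401, -0.2655, 0.0223]
tcp_rot: [-180.0, 0.0, 89.8]
wrist_force: [0.4, -0.1, -0.1]
opening: 0.0852
```

{"fn": "step_arm", "kwargs": {
  "dr": [
    [0,0,0],
    [0,0,0],
    [0,0,0],
    [0,0,0],
    [0,0,0],
    [0,0,0],
    [0,0,0],
    [0,0,0]
  ],
  "xyz": [
    [0,0,-0.2],
    [0,0,-0.6],
    [0,0,-1.2],
    [0,0,-2.0],
    [0,0,-2.8],
    [0,0,-3.6],
    [0,0,-4.0],
    [0,0,-4.0]
  ],
  "gripper": [1,1,1,1,1,1,1,1]
}}

```text
time: 44.45
ee_pos: [0.4411, -0.266, 0.1856]
tcp_rot: [179.8, 0.1, 89.8]
wrist_force: [-1.0, -0.7, -0.0]
opening: 0.0854
```

```bash
python3 s.py w25
python3 - <<'E'
from h import *
a=bot.camera('scene');p=bot.camera('side')
A=cv2.resize(cv2.cvtColor(a['image'],4)[130:330,110:430],(800,500),interpolation=3)
cv2.imwrite('pics/s25.png',A)
cv2.imwrite('pics/s25b.png',cv2.resize(cv2.cvtColor(p['image'],4)[150:350,150:470],(800,500),interpolation=3))
for q in (a,p):
    r=bot.regions_of(q,'jar')[0];print('jar',np.round(r['box'],1))
E
```

```text
[ 0.4406 -0.2658  0.1836] [1.7992e+02 7.0000e-02 8.9800e+01] 44.5 cam [ 0.4415 -0.1948  0.3282]
0.95 [427.1 192.1  36.1  32.4]
0.65 [276.4 186.2  71.7  73.3]
jar [379.4 289.4  40.9  57.5]
jar [178.1 225.6  29.7  42.9]
```

View pics/w25.png

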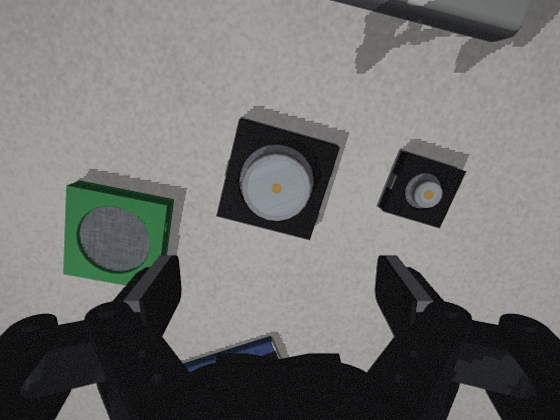

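View pics/s25.png

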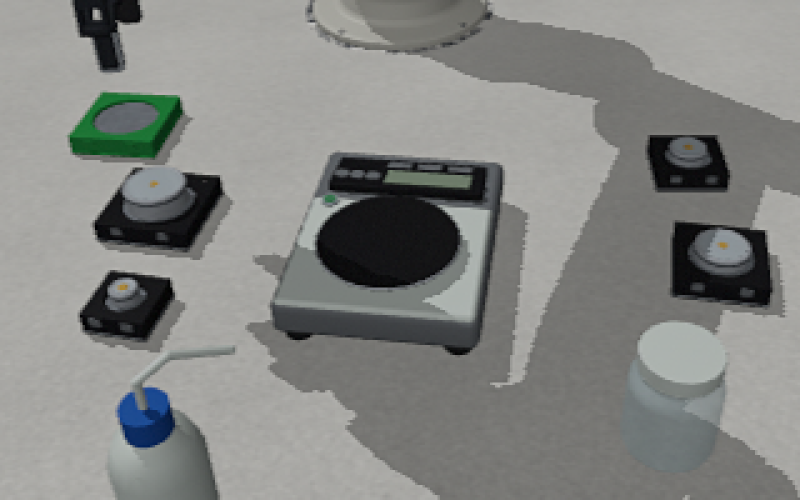

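View pics/s25b.png

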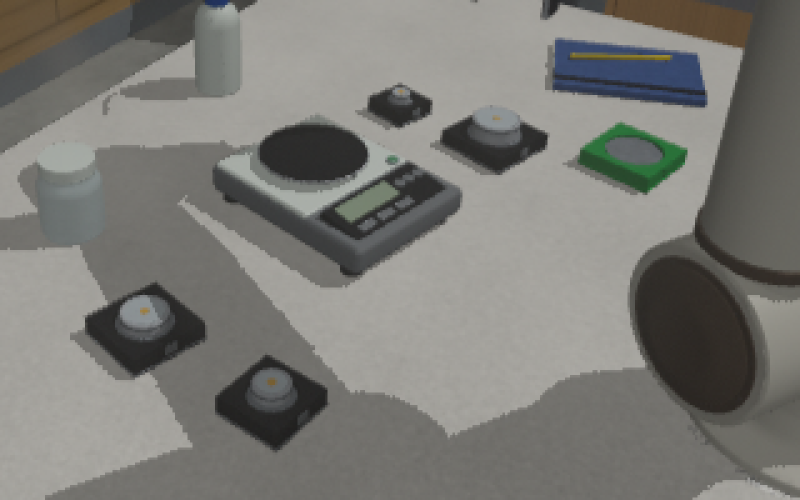

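All four weights are flat in their recesses, the pan is empty, and the jar has not moved. I'm handing the job in.

```bash
python3 -c "
from h import *
print(bot.job_done())"
```

```text
the job is handed in; nothing more can be done
None
```

I moved all four weights off the balance one at a time, from the top down: w50, w100, w200, then w500. Each went into its own black case and was lowered until it touched the recess floor (about 5–6 N) before I let go. The job was handed in at about 45 s of the 112 s allowed.

- **Final checks:** The last pictures show the pan empty and each weight lying inside its recess. The jar has the same image position as at the start, within detection noise. The gripper is open and clear of everything at about 0.18 m. The green look-alike case was not used.
- **What went wrong:** On the way to case100 the last joint reached its range limit, so the arm stopped short and the tool tilted about 3° while holding w100. I lifted, turned the gripper to a different angle and carried on; nothing was touched.
- **Where measurements disagreed:** The wrist and fixed cameras differed by about 2–4 mm on the case positions. I went by the wrist camera's close view at each case, and the 5 mm of clearance in each recess covered the difference.
- **Not checked:** My attempt to fit w50's seated position numerically failed because the network returned no detection on that picture. That each weight lies flat rests on the pictures and the contact heights, not on a direct measurement.

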